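Clamp the zinc plate under the strap and lock the castle nut

ROBOT

A 6-joint arm with a two-finger parallel gripper is mounted at the origin on the work surface; the furniture and walls round the work are solid. World frame = base frame: x ahead of the robot, y to its left, z up, the work surface at z = 0. Lengths are in mm, angles in degrees, forces in N, time in s.
With the tool pointing down it reaches from about 300 to 850 mm from the base axis. Payload 4.2 kg.
Tool frame: the origin (TCP) lies midway between the tips of the shut fingers; the grasp point (between the pads) lies 19 mm behind it (env.grasp_offset is the distance from the TCP to the grasp point, in mm); z points along the fingers, y is the line along which they close (so a half turn about z gives the same grasp; the last joint's range is limited). The gripper opens to 91 mm and grips with 3 to 60 N. Pads are 32 mm wide; open, the fingers measure 118 mm over their backs; the gripper's body (76 mm by 178 mm) begins 60 mm behind the grasp point.
Start: joints at [62.338, 18.312, 89.639, -0, 72.044, -1.146], TCP at [256.717, 514.529, 213.976] pointing down, gripper open.
Joint ranges: [-177.97, 177.97], [-48.28, 115.42], [12.27, 149.76], [-77.06, 257.06], [2.81, 150.46], [-146.56, 146.56]. Speed limits (degrees/s): [147.25, 147.25, 180, 180, 180, 180].

INTERFACE

Orientations are given as [roll, pitch, yaw] about the fixed x, y, z axes, in that order (R = Rz(yaw) Ry(pitch) Rx(roll)).
In Python, from workcell import env, optics gives the robot as it stands. The module is installed in compiled form; this text tells all that it offers.
- The arm moves only by the tool send_rows, never from a script. Its argument "targets" is a list that holds one entry, the list of rows, each a list of 7 numbers: the turn, a rotation vector about the world's x, y, z scaled (see below), then the shift along the world's x, y, z scaled (see below), then the closure, from -1 (fully open) to 1 (shut). In form: [[[rx, ry, rz, x, y, z, gripper], ...]]. A call has 1 to 12 rows; each row shifts and turns the commanded pose from where the row before left it; what a row does not reach is not made up. The controller multiplies each number of a shift by 0.2 m and each number of a turn by pi/2 rad. A row lasts 1/10 s, in which the tool goes at most 50 mm and 8.59 degrees, less where a joint would pass 70% of its speed; a pose out of reach is approached as far as the arm can. A call with a number of a shift or a turn outside -1 to 1 is refused whole. A call with a gripper value outside its range is refused whole. The fingers move at their own pace and stop on an object; "grip_force" is the grip in N (left out, the last holds). Time passes only in rows, so rows that do not move let the fingers close. It gives the time, the measured TCP pose, the force, the opening and the grip force at its end, in the units of the state.
- env.state(): the state, without advancing time (a new reading comes with each control period).
- optics.grab_frame(name): name is "side" or "top" or "wrist"; returns (picture, depth): 420x560x3 uint8, red, green, blue; 420x560 float32, mm along the optical axis (not along the pixel's ray), 0 where there is no reading.
- optics.camera_info(name): a dict with "camera_matrix" (3x3 intrinsics, pixels), "R" (3x3) and "t" (3): a world point X has camera coordinates R X + t; the wrist camera has in their place "mount" (4x4, takes a point from camera to tool coordinates, whose origin is the TCP and whose axes are the flange's). Camera axes: x right, y down, z forward; pixel columns grow to the right and rows downward; lengths in mm; the calibration is good to about 2 mm. A picture is of the moment at which its call begins: read the wrist's pose just before it. camera_info takes no time and is no camera call.
- env.job_done(): hands the job in; it is judged then, once.
Trained networks look in the newest picture that a camera, given by its name, has taken for a name from the list of things; names that differ only in an ending like _2 or _b are one class to them, and where a whole thing is asked for, a point or a joint stands for the part that bears it (a point fixed in the world has none). Each returns a list of dicts, best first, with "conf" (0 to 1); they miss things now and then, are a little off and sometimes report something else, mostly with a low value. They report only what shows in the picture. A call takes as long as a camera call.
- optics.silhouettes(camera, name): "mask" (420x560 bool, what is visible of it) and "at" ([column, row] in pixels, amid what is visible of it).
- optics.place_of(camera, name): "at" ([column, row] in pixels: a listed point, or the origin of a listed thing).
The state is a dict: "time_s": time; "qpos": joint angles; "qvel": joint speeds; "effort": joint torques, N m; "ee_pos": TCP position; "ee_rot": TCP orientation; "force": force on the tool from outside, world axes, zero at the start; "torque": the same for the moment, N m; "gripper_width": finger opening in mm; "gripper_force": force on a finger pad.
Only numpy, scipy, OpenCV 4.12 (cv2) and the standard library are available. Lean on these libraries where they do the work, as an engineer would, in place of code of your own. Each camera call takes 0.05 s, during which the arm holds its last target. There are 200 camera calls.

TASK

Clamp the zinc plate in its fixture for chasing, and lock the clamp so that the hammering cannot shake it loose. Swing the steel strap over the plate until it rests against its stop post, then push the castle nut's bar round clockwise until the nut goes firmly tight; turn it a little further the same way, only to the next slot that lines up with the keeper, and tip the keeper over until it lies fully down in that slot. The plate stays in its place, and leave the brush, the loupe and the blue marker where they lie.

Things in the scene. Friction and masses are not known exactly. Their poses are not given: they have to be found in the camera images.
- fixture: green fixture, base 176x200x14 mm, fixed to the desk. Origin: axis of its upright steel stud, at desk height; z up. The keeper's post stands on its -x side (pivot at x=-85, y=0, z=75.5 mm; post 11x16 mm, top at z=82); the plate's seat is on its -y side. The strap's stop post, 11 mm thick, stands at x=-21, y=-58, top at z=40 mm; the stud ends at z=88 mm
- strap: dark steel clamp strap, 30 mm wide, that swivels freely on the stud (1 N at its toe). Origin on the stud's axis; its toe reaches 102 mm along its own -y, its heel 40 mm along +y. A weak spring holds it 2.5 mm off the plate: toe from z=24.5 to 39.5 mm, top of the rest z=40.5 mm
- strap_toe (a point): middle of the strap's toe, 92 mm from the stud's axis. It starts 60 to 100 degrees anticlockwise (seen from above) of its place over the plate, where the strap points along the fixture's -y and the stop post holds it from going further clockwise; the turning nut drags the strap clockwise
- nut_top (a point): centre of the top of the castle nut, on the stud's axis. Nut 53 mm across, six slots 13 mm wide and 24 mm deep in its top, every 60 degrees. Pushing its bar 50 mm from the axis takes 2 to 3 N while it runs down; as the strap bites on the plate this jumps within 15 degrees to 8 N (tight), then climbs 2 N per 60 degrees; over 90 degrees past tight is too tight. It stays where it is left
- bar_end (a point): middle of one of the two black balls (16 mm) on the ends of the nut's straight bar: a 10 mm rod through the nut, balls 66 mm either side of the stud's axis, free to push between 40 and 57 mm out. Bar about z=70 mm at first; it sinks 14 mm a turn as the nut runs down clockwise, to z=53..64 mm when tight, after about 0.2 to 0.9 turns: how far is not known beforehand
- keeper (a joint): tilt of the keeper, a brass arm 8x8 mm that reaches 67 mm from its pivot, in rad: -0.95 to -0.75 parked (leaning out, away from the nut), 0 upright, 1.57 lying level and radially in a slot of the nut (fully home, its top at z=79.5 mm). On top of a tooth it stops at 1.36 or less. It stays where it is left (1 N moves it)
- keeper_pad (a point): middle of the red thumb pad (9x16x14 mm) on the keeper arm, 36 mm from its pivot. A slot faces the keeper when the nut's bar, which lies along two opposite slots, is at 0 or +-60 degrees to the fixture's x axis
- plate: engraved zinc plate, 105x48x8 mm, loose on its seat at z=14 mm between two low fences, long side along the fixture's x, under the strap's toe when that is swung home. Origin: centre of its underside
- brush: wooden drafting brush, 200 mm, beside the fixture: to be left alone
- loupe: black loupe, 47 mm across, 32 mm high: to be left alone
- marker: blue and white marker pen, 125 mm: to be left alone

How it is judged (in metres and radians):
On the way, in this order (a step that is already met when the one before it is completed fails the run):
1. the strap has been swung over the plate, to its stop (x of strap_toe in the frame of fixture below 0.01 m and y of strap_toe in the frame of fixture below -0.08 m), for 0.2 s.
2. the nut has been drawn tight: the strap presses on the plate with over 6 N (contact force between strap and plate above 6 N), for 0.2 s.
At the end, for the whole second after the job is handed in: the keeper lies fully down in a slot of the nut (tilt over 1.48 rad), the strap presses on the plate with 6 to 90 N (tight, and no more than about one slot further) and its toe is within 12 mm of its place at the stop, and the plate is within 10 mm of where it lay (value of joint keeper above 1.48 rad and contact force between strap and plate between 6 and 90 N and x of strap_toe in the frame of fixture below 0.012 m and y of strap_toe in the frame of fixture below -0.08 m and distance of plate from where it was at the start of the episode below 0.01 m); the robot touches nothing.
It fails at once if the brush, the loupe or the marker is moved more than 30 mm (distance of any of brush, loupe, marker from where it was at the start of the episode above 0.03 m).
It also fails if it takes over 69 s, if anything falls off the work surface, if the arm or the gripper's body presses on something with over 40 N, if the wrist force passes 120 N, or if a joint passes its speed limit or range.

## Working session

There is one attempt and no reset: what is moved stays moved. The work goes in short steps, Python scripts to look and compute and a tool call to move; the robot and the scene stay as the last step left them, time stands still between calls to the robot, and variables do not carry over. Pictures are saved under pics/ and viewed, at most 10 in all, crops included, and the job is handed in when it is done.

Besides the shell and the picture viewer there is one more tool, called as name([rows], argument=value, ...), one row to a line, values as JSON. send_rows: Moves the arm, as the interface text tells. Its arguments: {"type":"object","properties":{"targets":{"type":"array"},"grip_force":{"type":"number"}},"required":["targets"]}

```bash
mkdir -p pics; cat > h.py <<'E'
import numpy as np, cv2
from workcell import env, optics
def grab(n,save=None):
    s=env.state(); p,d=optics.grab_frame(n)
    if save: cv2.imwrite('pics/'+save,cv2.cvtColor(p,cv2.COLOR_RGB2BGR))
    return s,p,d
def world(n,uv,z=None,depth=None):
    c=optics.camera_info(n); K=np.array(c['camera_matrix']); R=np.array(c['R']); t=np.array(c['t']).ravel()
    r=np.linalg.inv(K)@np.array([uv[0],uv[1],1.])
    o=-R.T@t; w=R.T@r
    k=depth if depth is not None else (z-o[2])/w[2]
    return o+k*w
def proj(n,X):
    c=optics.camera_info(n); K=np.array(c['camera_matrix']); q=K@(np.array(c['R'])@np.asarray(X,float)+np.array(c['t']).ravel())
    return q[:2]/q[2]
E
python3 - <<'E'
from h import *
print(env.state())
for n in ['top','side']:
    grab(n,n+'1.png')
    for k in ['fixture','strap_toe','nut_top','bar_end','keeper_pad','plate','brush','loupe','marker']:
        print(n,k,[(np.round(x['at']).tolist(),round(x['conf'],2)) for x in optics.place_of(n,k)[:3]])
E
```

```text
{'time_s': 0.0, 'qpos': array([ 6.23395047e+01,  1.83511404e+01,  8.97071687e+01, -7.18458942e-04,
        7.20430239e+01, -1.14579785e+00]), 'qvel': array([ 0.04002831, -0.00201859, -0.01786104, -0.05801596, -0.00090769,
       -0.09989225]), 'effort': array([-8.31721136e-04, -4.12447858e+01, -2.31967986e+01,  7.27911294e-02,
        4.57378454e-02, -1.14973886e-04]), 'ee_pos': array([256.46130911, 514.06973267, 213.12013026]), 'ee_rot': array([-1.79898674e+02, -1.34338330e-03,  1.53485523e+02]), 'force': array([ 1.07772734, -0.2495311 ,  0.64380595]), 'torque': array([ 0.04326771, -0.03048145, -0.0314986 ]), 'gripper_force': 0.0, 'gripper_width': 91.1122180087386}
top fixture [([270.0, 236.0], 0.8)]
top strap_toe [([279.0, 186.0], 0.61)]
top nut_top [([268.0, 227.0], 0.84)]
top bar_end [([281.0, 198.0], 0.81)]
top keeper_pad [([271.0, 297.0], 0.78)]
top plate [([326.0, 236.0], 0.83)]
top brush [([373.0, 225.0], 0.57)]
top loupe [([222.0, 183.0], 0.71)]
top marker [([302.0, 177.0], 0.9)]
side fixture [([294.0, 263.0], 0.63)]
side strap_toe [([252.0, 233.0], 0.62)]
side nut_top [([297.0, 218.0], 0.83), ([294.0, 261.0], 0.73)]
side bar_end [([263.0, 222.0], 0.56)]
side keeper_pad [([356.0, 221.0], 0.74), ([235.0, 278.0], 0.16)]
side plate [([301.0, 223.0], 0.55), ([299.0, 217.0], 0.26)]
side brush [([292.0, 210.0], 0.79), ([300.0, 220.0], 0.55)]
side loupe [([237.0, 282.0], 0.96)]
side marker [([246.0, 237.0], 0.62)]
```

```bash
python3 - <<'E'
from h import *
a=cv2.imread('pics/top1.png')[120:340,180:420]
b=cv2.imread('pics/side1.png')[150:320,180:420]
cv2.imwrite('pics/c1.png',np.vstack([cv2.resize(a,(620,568)[0:1]+(320,),interpolation=3) if 0 else cv2.resize(a,(349,320),interpolation=3),cv2.resize(b,(349,247),interpolation=3)]))
cv2.imwrite('pics/c2.png',cv2.resize(a,(654,600),interpolation=3))
print('fix',world('top',(270,236),0),'nut',world('top',(268,227),85),'toe',world('top',(279,186),39),'pad',world('top',(271,297),100),'plate',world('top',(326,236),14),'bar',world('top',(281,198),70))
for k,z in [('brush',8),('loupe',0),('marker',8)]:
    print(k,[world('top',x['at'],z).round() for x in optics.place_of('top',k)[:1]])
E
```

```text
fix [581.2916659   21.82724244   0.        ] nut [584.11453186  23.29804373  85.        ] toe [666.07083797   6.82421367  39.        ] pad [468.31129805  15.3309058  100.        ] plate [581.16381631 -79.41313462  14.        ] bar [637.39586651   2.63242499  70.        ]
brush [array([ 604., -165.,    8.])]
loupe [array([679., 114.,   0.])]
marker [array([691., -35.,   8.])]
```

View pics/c2.png

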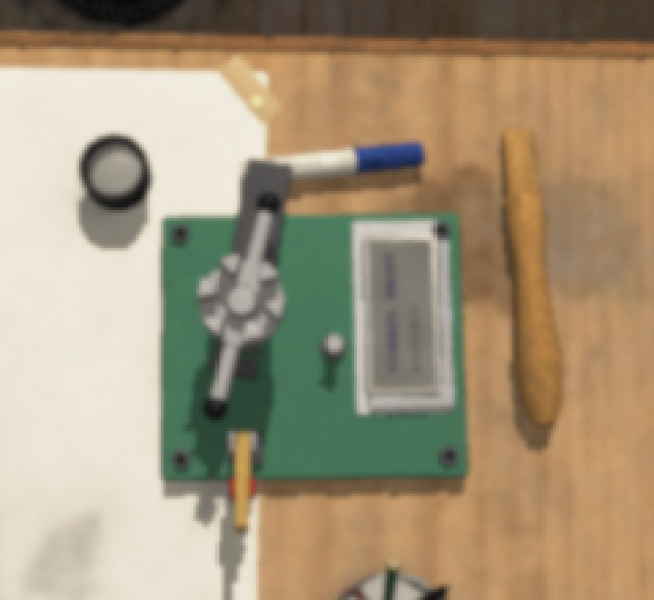

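View pics/side1.png

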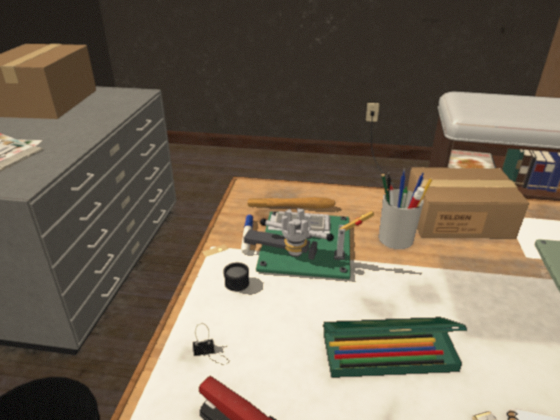

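The top view shows the fixture nearly aligned with the world, the nut at about crop (241,300), the strap toe at (268,165) and the keeper at (242,480). The side view shows a pencil cup behind the keeper, near (398,220). I'll move above the stud for a close look.

send_rows([
  [[0, 0, -0.0588, 0.136, -0.205, 0.036, 1], [0, 0, -0.0588, 0.136, -0.205, 0.036, 1], [0, 0, -0.0588, 0.136, -0.205, 0.036, 1], [0, 0, -0.0588, 0.136, -0.205, 0.036, 1], [0, 0, -0.0588, 0.136, -0.205, 0.036, 1], [0, 0, -0.0588, 0.136, -0.205, 0.036, 1], [0, 0, -0.0588, 0.136, -0.205, 0.036, 1], [0, 0, -0.0588, 0.136, -0.205, 0.036, 1], [0, 0, -0.0588, 0.136, -0.205, 0.036, 1], [0, 0, -0.0588, 0.136, -0.205, 0.036, 1], [0, 0, -0.0588, 0.136, -0.205, 0.036, 1], [0, 0, -0.0588, 0.136, -0.205, 0.036, 1]],
])

```text
time_s: 2.35
ee_pos: [583.9, 20.6, 300.9]
ee_rot: [180.0, -0.0, 89.7]
force: [0.7, 0.2, -0.6]
gripper_width: 0.9
gripper_force: 0.0
```

```bash
cat >> h.py <<'E'
from scipy.spatial.transform import Rotation as Ro
def wcam(s):
    c=optics.camera_info('wrist'); M=np.array(c['mount']); K=np.array(c['camera_matrix'])
    T=np.eye(4); T[:3,:3]=Ro.from_euler('xyz',s['ee_rot'],degrees=True).as_matrix(); T[:3,3]=s['ee_pos']
    return T@M,K
def wworld(s,uv,z=None,depth=None):
    T,K=wcam(s); w=T[:3,:3]@np.linalg.inv(K)@np.array([uv[0],uv[1],1.]); o=T[:3,3]
    return o+w*(depth if depth is not None else (z-o[2])/w[2])
def wproj(s,X):
    T,K=wcam(s); q=K@(T[:3,:3].T@(np.asarray(X,float)-T[:3,3])); return q[:2]/q[2]
def med(d,uv,r=2):
    u,v=int(round(uv[0])),int(round(uv[1])); a=d[v-r:v+r+1,u-r:u+r+1]; a=a[a>0]; return float(np.median(a)) if a.size else None
def wlook(names,save=None):
    s,p,d=grab('wrist',save); print(s['ee_pos'].round(1),s['ee_rot'].round(1),'t',s['time_s'])
    for k in names:
        for x in optics.place_of('wrist',k)[:2]:
            m=med(d,x['at']) ; print(k,np.round(x['at']),round(x['conf'],2),m and wworld(s,x['at'],depth=m).round(1))
    return s,p,d
E
python3 - <<'E'
from h import *
s,p,d=wlook(['fixture','strap_toe','nut_top','bar_end','keeper_pad','plate'],'w1.png')
T,K=wcam(s);print(T.round(2))
E
```

```text
[583.9  20.6 300.9] [180.   -0.   89.7] t 2.35
fixture [276. 165.] 0.96 [578.5  43.7  99.4]
strap_toe [342. 180.] 0.66 [671.3  13.7  40.6]
nut_top [277. 182.] 0.55 [580.2  20.1  89.3]
bar_end [324. 185.] 0.63 [641.   13.5  76.5]
keeper_pad [183. 185.] 0.67 [465.8  20.6 103.1]
plate [281. 238.] 0.7 [584.3  35.9 320. ]
[[ 1.0000e+00 -1.0000e-02 -0.0000e+00  5.8386e+02]
 [-1.0000e-02 -9.6000e-01 -2.7000e-01  9.5390e+01]
 [-0.0000e+00  2.7000e-01 -9.6000e-01  4.7267e+02]
 [ 0.0000e+00  0.0000e+00  0.0000e+00  1.0000e+00]]
```

View pics/w1.png

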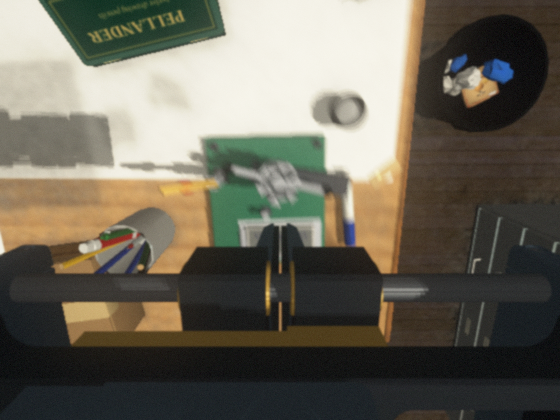

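The wrist picture shows the nut at about (280,183), the strap toe at (343,183) and the keeper lying out at (190,186). I'll fit the green base for yaw and the stud position.

```bash
python3 - <<'E'
from h import *
img=cv2.imread('pics/top1.png'); hsv=cv2.cvtColor(img,cv2.COLOR_BGR2HSV)
m=cv2.inRange(hsv,(65,80,30),(95,255,255)); m[:190]=0;m[310:]=0;m[:,:225]=0;m[:,365:]=0
n,l,st,_=cv2.connectedComponentsWithStats(m); k=1+np.argmax(st[1:,4]); pts=np.argwhere(l==k)[:,::-1]
W=np.array([world('top',p,14)[:2] for p in pts],np.float32); r=cv2.minAreaRect(W); print(r)
# nut silhouettes by both cameras
c=cv2.boxPoints(r);print(c.round())
for n,z in [('nut_top',88)]:
    s,p,d=grab('side'); 
    top=[x['at'] for x in optics.place_of('top',n)[:1]]; side=[x['at'] for x in optics.place_of('side',n)[:1]]
    def err(X): return np.r_[proj('top',X)-top[0],proj('side',X)-side[0]]
    from scipy.optimize import least_squares
    q=least_squares(err,[582,22,85]);print(q.x,q.fun)
E
```

```text
Traceback (most recent call last):
  File "h.py", line 8, in world
    c=optics.camera_info(n); K=np.array(c['camera_matrix']); R=np.array(c['R']); t=np.array(c['t']).ravel()
ValueError: time passes only in moves, steps and waits
```

send_rows([
  [[0, 0, -0.016, 0.119, 0.039, -0.175, 1], [0, 0, -0.016, 0.119, 0.039, -0.175, 1], [0, 0, -0.016, 0.119, 0.039, -0.175, 1], [0, 0, -0.016, 0.119, 0.039, -0.175, 1], [0, 0, 0, 0, 0, 0, 1], [0, 0, 0, 0, 0, -0.165, 1], [0, 0, 0, 0, 0, -0.165, 1], [0, 0, 0, 0, 0, -0.165, 1], [0, 0, 0, 0, 0, -0.165, 1], [0, 0, 0, 0, 0, 0, 1]],
])

```text
time_s: 3.7
ee_pos: [674.3, 54.5, 25.3]
ee_rot: [-179.5, 0.1, 84.3]
force: [-0.6, 0.2, -0.2]
gripper_width: 0.3
gripper_force: 0.0
```

```bash
python3 - <<'E'
from h import *
st=np.array([581,22]); s=env.state(); print(s['ee_pos'],s['ee_rot'],s['force'])
p=s['ee_pos'][:2]; 
for a in range(0,-95,-8):
    c,n=np.cos(np.radians(a)),np.sin(np.radians(a)); P=st+np.array([93*c-30*n,93*n+30*c]); print(a,P.round(1),((P-p)/200).round(3)); p=P
E
```

```text
[674.30532335  54.54795607  25.25255268] [-1.79506017e+02  8.19921351e-02  8.43346875e+01] [-0.5942287   0.22111895 -0.16544047]
0 [674.  52.] [-0.002 -0.013]
-8 [677.3  38.8] [ 0.016 -0.066]
-16 [678.7  25.2] [ 0.007 -0.068]
-24 [678.2  11.6] [-0.003 -0.068]
-32 [675.8  -1.8] [-0.012 -0.067]
-40 [671.5 -14.8] [-0.021 -0.065]
-48 [665.5 -27. ] [-0.03  -0.061]
-56 [657.9 -38.3] [-0.038 -0.056]
-64 [648.7 -48.4] [-0.046 -0.051]
-72 [638.3 -57.2] [-0.052 -0.044]
-80 [626.7 -64.4] [-0.058 -0.036]
-88 [614.2 -69.9] [-0.062 -0.028]
```

send_rows([
  [[0, 0, 0, 0, 0, 0.02, 1], [0, 0, -0.03, 0.014, -0.079, 0, 1], [0, 0, -0.085, 0.007, -0.068, 0, 1], [0, 0, -0.085, -0.003, -0.068, 0, 1], [0, 0, -0.085, -0.012, -0.067, 0, 1], [0, 0, -0.085, -0.021, -0.065, 0, 1], [0, 0, -0.085, -0.03, -0.061, 0, 1], [0, 0, -0.085, -0.038, -0.056, 0, 1], [0, 0, -0.085, -0.046, -0.051, 0, 1], [0, 0, -0.085, -0.052, -0.044, 0, 1], [0, 0, -0.085, -0.058, -0.036, 0, 1], [0, 0, 0, 0, 0, 0, 1]],
])

```text
time_s: 4.9
ee_pos: [630.7, -67.3, 35.1]
ee_rot: [179.9, -0.2, 12.5]
force: [0.0, -0.2, 0.7]
gripper_width: 0.4
gripper_force: 0.0
```

send_rows([
  [[0, 0, -0.08, -0.04, -0.02, 0, 1], [0, 0, 0, -0.02, -0.005, 0, 1], [0, 0, 0, 0, 0, 0, 1]],
])

```text
time_s: 5.2
ee_pos: [619.2, -70.6, 33.6]
ee_rot: [180.0, -0.1, 5.7]
force: [-0.6, 0.2, 0.4]
gripper_width: 0.6
gripper_force: 0.0
```

```bash
python3 - <<'E'
from h import *
s,p,d=grab('top','t2.png')
for k in ['strap_toe','nut_top','marker','loupe']: print(k,[(x['at'],x['conf'],world('top',x['at'],39).round(1)) for x in optics.place_of('top',k)[:2]])
a=cv2.imread('pics/t2.png')[120:340,180:420];cv2.imwrite('pics/c3.png',cv2.resize(a,(654,600),interpolation=3))
print(s['force'])
E
```

```text
strap_toe [([266.8, 228.4], 0.71, array([589. ,  26.7,  39. ]))]
nut_top []
marker [([300.9, 180.3], 0.57, array([677.3, -32.2,  39. ]))]
loupe [([301.9, 177.7], 0.48, array([682.1, -33.9,  39. ]))]
[-0.57740792  0.20794735  0.41702143]
```

View pics/c3.png

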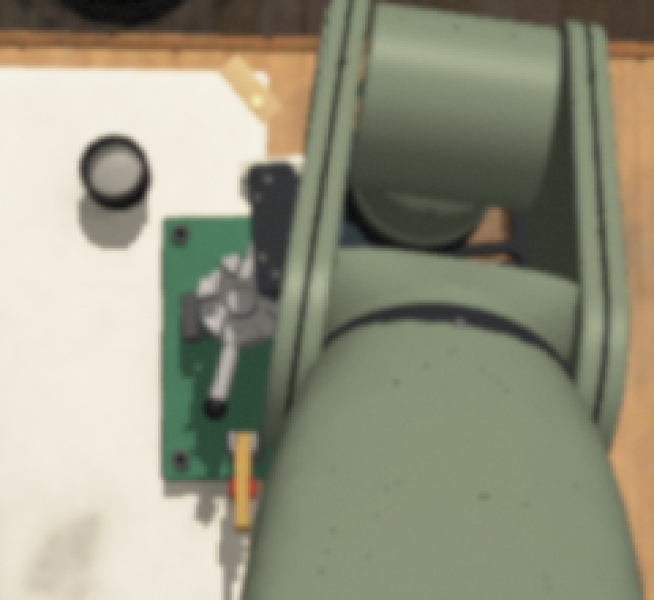

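The strap has swung: its heel shows at crop (190,315), and the bar hasn't moved. I'll push on until the stop gives a reaction.

send_rows([
  [[0, 0, -0.03, -0.02, 0, -0.015, 1], [0, 0, 0, -0.01, 0, 0, 1], [0, 0, 0, 0, 0, 0, 1]],
])

```text
time_s: 5.75
ee_pos: [613.5, -70.0, 29.6]
ee_rot: [-180.0, -0.1, 2.8]
force: [2.5, 1.0, -1.2]
gripper_width: 0.3
gripper_force: 1.3
```

send_rows([
  [[0, 0, 0, -0.015, 0, 0, 1], [0, 0, 0, -0.01, 0, 0, 1], [0, 0, 0, 0, 0, 0, 1]],
])

```text
time_s: 6.05
ee_pos: [611.4, -70.2, 30.4]
ee_rot: [180.0, -0.5, 2.8]
force: [8.2, 0.4, -2.9]
gripper_width: 0.3
gripper_force: 4.2
```

The strap met the stop with an 8 N reaction. I'll back off, rise and place the tool over the stud with the fingers straddling the nut, turned anticlockwise of the bar.

send_rows([
  [[0, 0, 0, 0.08, 0, 0, 1], [0, 0, 0, 0, 0, 0.2, 1], [0, 0, 0.095, 0, 0, 0.2, 1], [0, 0, 0.095, 0, 0, 0.2, 1], [0, 0, 0.095, -0.029, 0.0575, 0, -0.87], [0, 0, 0.095, -0.029, 0.0575, 0, -0.87], [0, 0, 0.095, -0.029, 0.0575, 0, -0.87], [0, 0, 0.095, -0.029, 0.0575, 0, -0.87], [0, 0, 0.095, -0.029, 0.0575, 0, -0.87], [0, 0, 0.095, -0.029, 0.0575, 0, -0.87], [0, 0, 0.095, -0.029, 0.0575, 0, -0.87], [0, 0, 0.095, -0.029, 0.0575, 0, -0.87]],
])

```text
time_s: 7.25
ee_pos: [575.6, 22.0, 149.1]
ee_rot: [-179.9, 0.0, 88.7]
force: [-0.6, -0.3, 0.3]
gripper_width: 61.5
gripper_force: 0.0
```

send_rows([
  [[0, 0, 0.095, 0, 0, 0, -0.87], [0, 0, 0.095, 0, 0, 0, -0.87], [0, 0, 0.09, 0, 0, 0, -0.87], [0, 0, 0, 0, 0, 0, -0.87], [0, 0, 0, 0, 0, 0, -0.87]],
])

```text
time_s: 7.75
ee_pos: [576.5, 21.7, 149.2]
ee_rot: [-179.9, -0.0, 113.3]
force: [0.1, 0.1, 0.2]
gripper_width: 85.4
gripper_force: 0.0
```

```bash
python3 - <<'E'
from h import *
s,p,d=wlook(['nut_top','bar_end','strap_toe','keeper_pad'],'w2.png')
print(s['qpos'].round(1),s['gripper_width'])
for X in [(581,22,88),(581,22,66)]: print(wproj(s,X))
E
```

```text
[576.5  21.7 149.2] [-179.9   -0.   113.3] t 7.75
nut_top [286. 223.] 0.84 [581.7  20.3  89.2]
bar_end [344. 253.] 0.95 [639.8  11.9  77. ]
strap_toe [252. 283.] 0.57 [556.3  48.1 245.3]
keeper_pad [138. 165.] 0.86 [466.4  22.8 102.9]
[  1.   21.2  95.   -0.   63.8 -22.3] 85.35889083845038
[286.17277391 220.68406634]
[285.71547867 212.69255749]
```

View pics/w2.png

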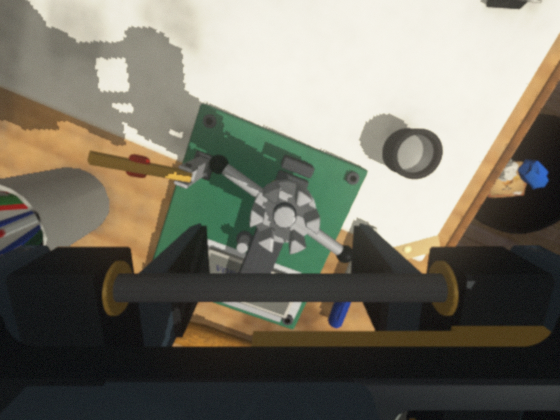

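The picture shows the strap home under the nut, balls at (344,253) and (218,163), stud top at about (285,215) and keeper pad at (140,165).

```bash
python3 - <<'E'
from h import *
s=env.state()
b1=wworld(s,(345,254),z=70);b2=wworld(s,(218,164),z=70);print(b1,b2,(b1+b2)/2,np.degrees(np.arctan2(*(b1-b2)[1::-1])),np.hypot(*(b1-b2)[:2]))
print(wworld(s,(285,215),z=88), 'strap heel',wworld(s,(297,165),z=40),'base corners',[wworld(s,c,z=14).round(1)[:2] for c in [(203,104),(367,170),(290,325)]])
print('keeper',[wworld(s,(x,y),z=z).round(1) for x,y,z in [(92,157,118),(187,177,76),(140,165,100)]])
E
```

```text
[644.01621933   8.96389822  70.        ] [514.21432192  39.0612156   70.        ] [579.11527062  24.01255691  70.        ] -13.054546291898218 133.2455668449311
[578.87746064  25.90646605  88.        ] strap heel [576.48777338  60.46744189  40.        ] base corners [array([474.3,  75.2]), array([645.3,  80.7]), array([ 647.2, -113.5])]
keeper [array([443.4,  20.6, 118. ]), array([495.8,  20.7,  76. ]), array([467.2,  22.5, 100. ])]
```

send_rows([
  [[0, 0, 0, 0.0175, 0.009, -0.2, -0.87], [0, 0, 0, 0, 0, -0.2, -0.87], [0, 0, 0, 0, 0, -0.05, -0.87], [0, 0, 0, 0, 0, 0, -0.87]],
])

```text
time_s: 8.4
ee_pos: [579.5, 23.5, 58.1]
ee_rot: [-179.8, -0.1, 113.5]
force: [-0.2, 0.5, 0.4]
gripper_width: 85.4
gripper_force: 0.0
```

```bash
cat > st.py <<'E'
from h import *
s=env.state(); print(s['ee_pos'].round(1),s['ee_rot'].round(1),'F',s['force'].round(2),'T',s['torque'].round(3),'e6',s['effort'][5].round(3),'q6',s['qpos'][5].round(1),'t',s['time_s'])
E
python3 st.py
```

```text
[579.5  23.5  58.1] [-1.798e+02 -1.000e-01  1.135e+02] F [-0.17  0.55  0.38] T [-0.083 -0.009 -0.006] e6 0.002 q6 -22.3 t 8.4
```

send_rows([
  [[0, 0, -0.08, 0, 0, 0, -0.87], [0, 0, -0.08, 0, 0, 0, -0.87], [0, 0, -0.08, 0, 0, 0, -0.87], [0, 0, 0, 0, 0, 0, -0.87]],
])

```text
time_s: 8.8
ee_pos: [582.0, 23.5, 61.5]
ee_rot: [179.8, 0.0, 91.9]
force: [0.1, -0.4, 0.2]
gripper_width: 84.9
gripper_force: 0.0
```

```bash
python3 st.py
```

```text
[582.   23.5  61.5] [179.8   0.   91.9] F [ 0.08 -0.37  0.24] T [-0.092  0.045  0.025] e6 0.567 q6 -0.7 t 8.8
```

send_rows([
  [[0, 0, -0.08, 0, 0, -0.002, -0.87], [0, 0, -0.08, 0, 0, -0.002, -0.87], [0, 0, -0.08, 0, 0, -0.002, -0.87]],
])

```text
time_s: 9.1
ee_pos: [581.5, 23.0, 60.1]
ee_rot: [179.8, 0.0, 70.2]
force: [-0.7, -3.4, 2.5]
gripper_width: 85.3
gripper_force: 1.0
```

```bash
python3 st.py
```

```text
[581.5  23.   60.1] [179.8   0.   70.2] F [-0.73 -3.38  2.54] T [-0.36   0.3    0.081] e6 -0.933 q6 21.0 t 9.1
```

send_rows([
  [[0, 0, -0.08, 0, 0, -0.002, -0.87], [0, 0, -0.08, 0, 0, -0.002, -0.87], [0, 0, -0.08, 0, 0, -0.002, -0.87]],
])

```text
time_s: 9.4
ee_pos: [581.2, 23.0, 58.7]
ee_rot: [179.9, -0.0, 48.6]
force: [-0.4, -1.6, -0.1]
gripper_width: 85.3
gripper_force: 1.0
```

```bash
python3 st.py; python3 - <<'E'
from h import *
s,p,d=wlook(['nut_top','bar_end'],'w3.png')
print(len(optics.place_of('wrist','bar_end')))
E
```

```text
[581.2  23.   58.7] [179.9  -0.   48.6] F [-0.45 -1.58 -0.07] T [-0.442  0.424  0.107] e6 -0.933 q6 42.6 t 9.4
[581.2  23.   58.7] [179.9  -0.   48.6] t 9.4
bar_end [378. 305.] 0.71 [610.9  -7.  112.2]
1
```

View pics/w3.png

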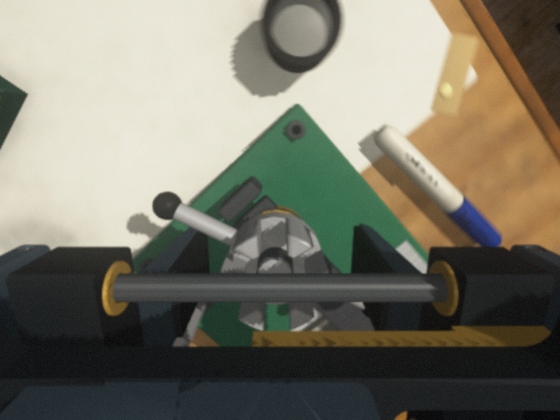

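Ball at (167,206), being carried by the left finger. Torque of about 0.1 N·m matches the run-down. I'll work out the bar's angle relative to the tool.

```bash
python3 - <<'E'
from h import *
s=env.state(); b=wworld(s,(167,206),z=68); v=b[:2]-[580,23.5]; print(b,np.hypot(*v),np.degrees(np.arctan2(v[1],v[0])),'finger line',s['ee_rot'][2]-90)
E
```

```text
[554.80485745  86.49437202  68.        ] 67.84604715449764 111.79936592908237 finger line -41.11167073294089
```

send_rows([
  [[0, 0, -0.08, 0, 0, -0.002, -0.87], [0, 0, -0.08, 0, 0, -0.002, -0.87], [0, 0, -0.08, 0, 0, -0.002, -0.87]],
])

```text
time_s: 9.9
ee_pos: [580.2, 23.4, 56.2]
ee_rot: [-180.0, 0.0, 27.0]
force: [-1.9, -1.2, 2.3]
gripper_width: 85.5
gripper_force: 1.0
```

```bash
python3 st.py
```

```text
[580.2  23.4  56.2] [-180.    0.   27.] F [-1.92 -1.23  2.3 ] T [-0.15   0.487  0.085] e6 -0.937 q6 64.2 t 9.9
```

send_rows([
  [[0, 0, -0.08, 0, 0, -0.001, -0.87], [0, 0, -0.08, 0, 0, -0.002, -0.87], [0, 0, -0.08, 0, 0, -0.001, -0.87]],
])

```text
time_s: 10.2
ee_pos: [579.9, 23.6, 55.2]
ee_rot: [180.0, 0.1, 5.4]
force: [-1.5, -0.7, -0.4]
gripper_width: 85.7
gripper_force: 1.0
```

```bash
python3 st.py
```

```text
[579.9  23.6  55.2] [1.8e+02 1.0e-01 5.4e+00] F [-1.53 -0.73 -0.37] T [-0.136  0.557  0.076] e6 -0.936 q6 85.8 t 10.2
```

send_rows([
  [[0, 0, -0.08, 0, 0, -0.001, -0.87], [0, 0, -0.08, 0, 0, -0.002, -0.87], [0, 0, -0.04, 0, 0, -0.001, -0.87]],
])

```text
time_s: 10.5
ee_pos: [580.0, 23.7, 54.4]
ee_rot: [180.0, 0.1, -12.5]
force: [-0.7, 1.5, 0.0]
gripper_width: 85.5
gripper_force: 0.8
```

```bash
python3 st.py
```

```text
[580.   23.7  54.4] [ 1.80e+02  1.00e-01 -1.25e+01] F [-0.69  1.49  0.02] T [0.013 0.483 0.125] e6 -0.197 q6 103.7 t 10.5
```

send_rows([
  [[0, 0, -0.08, 0, 0, -0.001, -0.87], [0, 0, -0.08, 0, 0, -0.001, -0.87], [0, 0, 0, 0, 0, 0, -0.87]],
])

```text
time_s: 10.8
ee_pos: [580.5, 23.8, 54.0]
ee_rot: [-180.0, 0.0, -26.8]
force: [-0.7, -0.0, -0.1]
gripper_width: 85.2
gripper_force: 0.3
```

```bash
python3 st.py
```

```text
[580.5  23.8  54. ] [-180.     0.   -26.8] F [-0.73 -0.03 -0.12] T [0.042 0.249 0.017] e6 0.588 q6 118.0 t 10.8
```

send_rows([
  [[0, 0, -0.08, 0, 0, -0.001, -0.87], [0, 0, -0.08, 0, 0, -0.001, -0.87], [0, 0, -0.04, 0, 0, -0.001, -0.87], [0, 0, 0, 0, 0, 0, -0.87]],
])

```text
time_s: 11.2
ee_pos: [580.7, 23.8, 53.4]
ee_rot: [-180.0, 0.0, -44.7]
force: [-0.6, 0.8, -0.6]
gripper_width: 85.0
gripper_force: 0.5
```

```bash
python3 st.py
```

```text
[580.7  23.8  53.4] [-180.     0.   -44.7] F [-0.55  0.76 -0.64] T [0.146 0.309 0.042] e6 0.329 q6 135.9 t 11.2
```

Still in run-down at about 150° turned, and the wrist is near its limit. I'll lift over the bar and re-index by half a turn.

send_rows([
  [[0, 0, 0.045, 0, 0, 0, -0.87], [0, 0, 0, 0, 0, 0.175, -0.87], [0, 0, 0.093, 0, 0, 0, -0.87], [0, 0, 0.093, 0, 0, 0, -0.87], [0, 0, 0.093, 0, 0, 0, -0.87], [0, 0, 0.093, 0, 0, 0, -0.87], [0, 0, 0.093, 0, 0, 0, -0.87], [0, 0, 0.093, 0, 0, 0, -0.87], [0, 0, 0.093, 0, 0, 0, -0.87], [0, 0, 0.093, 0, 0, 0, -0.87], [0, 0, 0.093, 0, 0, 0, -0.87], [0, 0, 0.093, 0, 0, 0, -0.87]],
])

```text
time_s: 12.4
ee_pos: [581.5, 23.5, 88.7]
ee_rot: [179.9, -0.1, 43.4]
force: [0.5, -0.1, 0.4]
gripper_width: 85.5
gripper_force: 0.0
```

send_rows([
  [[0, 0, 0.095, 0, 0, 0, -0.87], [0, 0, 0.095, 0, 0, 0, -0.87], [0, 0, 0.095, 0, 0, 0, -0.87], [0, 0, 0.095, 0, 0, 0, -0.87], [0, 0, 0.095, 0, 0, 0, -0.87], [0, 0, 0.095, 0, 0, 0, -0.87], [0, 0, 0.095, 0, 0, 0, -0.87], [0, 0, 0.095, 0, 0, 0, -0.87], [0, 0, 0.095, 0, 0, 0, -0.87], [0, 0, 0.095, 0, 0, 0, -0.87], [0, 0, 0.095, 0, 0, 0, -0.87], [0, 0, 0.045, 0, 0, 0, -0.87]],
])

```text
time_s: 13.6
ee_pos: [581.5, 23.5, 88.7]
ee_rot: [179.9, 0.1, 141.4]
force: [0.5, -0.1, 0.3]
gripper_width: 85.4
gripper_force: 0.0
```

```bash
python3 - <<'E'
from h import *
s,p,d=wlook(['nut_top','bar_end'],'w4.png'); print(s['qpos'].round(1))
for a in [18.3]: 
  for sg in (1,-1): print(wproj(s,(580+sg*66*np.cos(np.radians(a)),23.5+sg*66*np.sin(np.radians(a)),64)))
E
```

```text
[581.5  23.5  88.7] [1.799e+02 1.000e-01 1.414e+02] t 13.6
nut_top [278. 250.] 0.85 [580.1  22.4  89. ]
bar_end [196. 180.] 0.95 [517.6   7.1  71.2]
[  1.2  24.8  99.   -0.   56.1 -50.3]
[357.80211017 281.98051561]
[193.21482904 181.5817535 ]
```

View pics/w4.png

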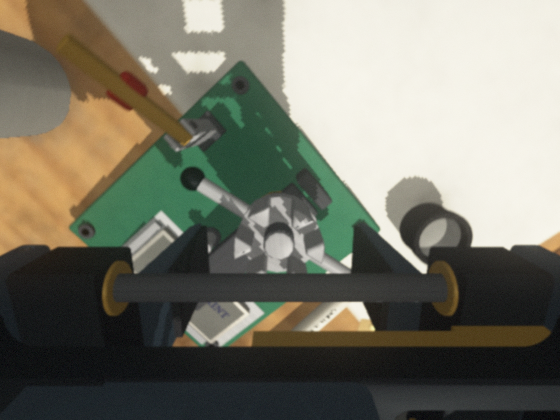

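The ball is at (192,179), where I predicted it, so the bar is at about 18°. Descend and go on turning.

send_rows([
  [[0, 0, 0, 0, 0, -0.178, -0.87], [0, 0, -0.06, 0, 0, 0, -0.87], [0, 0, -0.08, 0, 0, -0.001, -0.87], [0, 0, -0.08, 0, 0, -0.001, -0.87]],
])

```text
time_s: 14.15
ee_pos: [579.9, 24.0, 51.5]
ee_rot: [-179.9, -0.1, 120.9]
force: [-1.4, 3.0, -1.8]
gripper_width: 85.3
gripper_force: 1.0
```

```bash
python3 st.py
```

```text
[579.9  24.   51.5] [-1.799e+02 -1.000e-01  1.209e+02] F [-1.37  3.03 -1.77] T [0.299 0.236 0.059] e6 -0.943 q6 -29.7 t 14.15
```

send_rows([
  [[0, 0, -0.08, 0, 0, -0.001, -0.87], [0, 0, -0.08, 0, 0, -0.002, -0.87]],
])

```text
time_s: 14.35
ee_pos: [580.2, 24.1, 51.3]
ee_rot: [-180.0, -0.1, 106.5]
force: [-1.2, 2.5, -0.3]
gripper_width: 85.1
gripper_force: 0.9
```

```bash
python3 st.py
```

```text
[580.2  24.1  51.3] [-1.800e+02 -1.000e-01  1.065e+02] F [-1.16  2.49 -0.28] T [0.29  0.205 0.103] e6 -0.94 q6 -15.3 t 14.35
```

send_rows([
  [[0, 0, -0.08, 0, 0, -0.001, -0.87], [0, 0, -0.08, 0, 0, -0.002, -0.87]],
])

```text
time_s: 14.55
ee_pos: [580.3, 23.9, 50.8]
ee_rot: [-180.0, -0.0, 92.1]
force: [-1.1, 1.3, -0.1]
gripper_width: 85.5
gripper_force: 1.0
```

```bash
python3 st.py
```

```text
[580.3  23.9  50.8] [-180.    -0.    92.1] F [-1.09  1.34 -0.07] T [0.118 0.243 0.078] e6 -0.938 q6 -0.9 t 14.55
```

send_rows([
  [[0, 0, -0.08, 0, 0, -0.001, -0.87], [0, 0, -0.08, 0, 0, -0.002, -0.87]],
])

```text
time_s: 14.75
ee_pos: [580.2, 23.6, 50.2]
ee_rot: [-179.9, 0.0, 77.7]
force: [-2.7, 0.0, 0.4]
gripper_width: 85.2
gripper_force: 1.1
```

```bash
python3 st.py
```

```text
[580.2  23.6  50.2] [-179.9    0.    77.7] F [-2.71  0.04  0.36] T [-0.012  0.327  0.035] e6 -0.938 q6 13.5 t 14.75
```

send_rows([
  [[0, 0, -0.08, 0, 0, -0.001, -0.87], [0, 0, -0.08, 0, 0, -0.002, -0.87]],
])

```text
time_s: 14.95
ee_pos: [579.9, 23.5, 49.6]
ee_rot: [-179.9, 0.1, 63.3]
force: [-2.7, 0.6, 1.3]
gripper_width: 85.5
gripper_force: 1.2
```

```bash
python3 st.py
```

```text
[579.9  23.5  49.6] [-1.799e+02  1.000e-01  6.330e+01] F [-2.75  0.57  1.29] T [-0.08   0.445  0.148] e6 -0.926 q6 27.9 t 14.95
```

send_rows([
  [[0, 0, -0.08, 0, 0, -0.001, -0.87], [0, 0, -0.08, 0, 0, -0.002, -0.87]],
])

```text
time_s: 15.15
ee_pos: [579.7, 23.4, 49.0]
ee_rot: [-179.9, 0.1, 48.9]
force: [-3.2, -0.5, 0.8]
gripper_width: 85.2
gripper_force: 1.2
```

```bash
python3 st.py
```

```text
[579.7  23.4  49. ] [-1.799e+02  1.000e-01  4.890e+01] F [-3.19 -0.49  0.77] T [-0.137  0.563  0.091] e6 -0.926 q6 42.3 t 15.15
```

send_rows([
  [[0, 0, -0.08, 0, 0, -0.001, -0.87], [0, 0, -0.08, 0, 0, 0, -0.87]],
])

```text
time_s: 15.35
ee_pos: [579.5, 23.3, 48.7]
ee_rot: [-179.9, 0.1, 34.5]
force: [-3.3, -0.4, -0.4]
gripper_width: 85.5
gripper_force: 1.2
```

```bash
python3 st.py
```

```text
[579.5  23.3  48.7] [-1.799e+02  1.000e-01  3.450e+01] F [-3.28 -0.44 -0.41] T [-0.206  0.578  0.148] e6 -0.922 q6 56.7 t 15.35
```

send_rows([
  [[0, 0, -0.08, 0, 0, 0, -0.87], [0, 0, -0.08, 0, 0, 0, -0.87]],
])

```text
time_s: 15.55
ee_pos: [579.3, 23.2, 48.5]
ee_rot: [-180.0, 0.2, 20.1]
force: [-1.5, -0.3, -1.5]
gripper_width: 85.4
gripper_force: 1.2
```

```bash
python3 st.py
```

```text
[579.3  23.2  48.5] [-180.     0.2   20.1] F [-1.47 -0.3  -1.54] T [-0.235  0.589  0.138] e6 -0.919 q6 71.1 t 15.55
```

send_rows([
  [[0, 0, -0.08, 0, 0, 0, -0.87], [0, 0, -0.08, 0, 0, 0, -0.87]],
])

```text
time_s: 15.75
ee_pos: [579.0, 23.3, 48.3]
ee_rot: [180.0, 0.2, 5.7]
force: [-3.8, -0.3, -0.9]
gripper_width: 85.8
gripper_force: 1.2
```

```bash
python3 st.py
```

```text
[579.   23.3  48.3] [180.    0.2   5.7] F [-3.81 -0.32 -0.92] T [-0.133  0.597  0.131] e6 -0.917 q6 85.5 t 15.75
```

send_rows([
  [[0, 0, -0.06, 0, 0, 0, -0.87], [0, 0, -0.06, 0, 0, 0, -0.87]],
])

```text
time_s: 15.95
ee_pos: [579.0, 23.5, 48.3]
ee_rot: [180.0, 0.2, -5.0]
force: [-2.5, 1.3, -1.9]
gripper_width: 85.2
gripper_force: 1.2
```

```bash
python3 st.py
```

```text
[579.   23.5  48.3] [180.    0.2  -5. ] F [-2.49  1.27 -1.88] T [0.002 0.694 0.084] e6 -0.649 q6 96.2 t 15.95
```

send_rows([
  [[0, 0, -0.06, 0, 0, 0, -0.87], [0, 0, -0.06, 0, 0, 0, -0.87]],
])

```text
time_s: 16.15
ee_pos: [578.7, 23.7, 48.2]
ee_rot: [179.9, 0.2, -15.8]
force: [-3.2, 0.6, -1.8]
gripper_width: 85.1
gripper_force: 1.4
```

```bash
python3 st.py
```

```text
[578.7  23.7  48.2] [179.9   0.2 -15.8] F [-3.24  0.58 -1.77] T [0.106 0.723 0.049] e6 -0.635 q6 107.0 t 16.15
```

send_rows([
  [[0, 0, -0.06, 0, 0, 0, -0.87], [0, 0, -0.06, 0, 0, 0, -0.87]],
])

```text
time_s: 16.35
ee_pos: [578.6, 23.9, 48.1]
ee_rot: [179.9, 0.3, -26.6]
force: [-3.0, 1.9, -1.9]
gripper_width: 85.5
gripper_force: 1.6
```

```bash
python3 st.py
```

```text
[578.6  23.9  48.1] [179.9   0.3 -26.6] F [-2.95  1.91 -1.94] T [0.269 0.718 0.137] e6 -0.617 q6 117.8 t 16.35
```

send_rows([
  [[0, 0, -0.06, 0, 0, 0, -0.87], [0, 0, -0.06, 0, 0, 0, -0.87]],
])

```text
time_s: 16.55
ee_pos: [578.6, 24.1, 48.0]
ee_rot: [179.9, 0.2, -37.4]
force: [-2.6, 1.7, -2.4]
gripper_width: 85.1
gripper_force: 1.8
```

```bash
python3 st.py
```

```text
[578.6  24.1  48. ] [179.9   0.2 -37.4] F [-2.63  1.68 -2.39] T [0.434 0.731 0.163] e6 -0.599 q6 128.6 t 16.55
```

send_rows([
  [[0, 0, -0.06, 0, 0, 0, -0.87], [0, 0, -0.06, 0, 0, 0, -0.87]],
])

```text
time_s: 16.75
ee_pos: [578.8, 24.3, 48.1]
ee_rot: [179.8, 0.2, -48.2]
force: [-1.9, 2.4, -2.7]
gripper_width: 85.2
gripper_force: 1.9
```

```bash
python3 st.py
```

```text
[578.8  24.3  48.1] [179.8   0.2 -48.2] F [-1.94  2.42 -2.67] T [0.572 0.722 0.159] e6 -0.591 q6 139.4 t 16.75
```

Turned about 333° and the torque is starting to rise. Re-index once more.

send_rows([
  [[0, 0, 0.045, 0, 0, 0, -0.87], [0, 0, 0, 0, 0, 0.19, -0.87], [0, 0, 0.093, 0, 0, 0, -0.87], [0, 0, 0.093, 0, 0, 0, -0.87], [0, 0, 0.093, 0, 0, 0, -0.87], [0, 0, 0.093, 0, 0, 0, -0.87], [0, 0, 0.093, 0, 0, 0, -0.87], [0, 0, 0.093, 0, 0, 0, -0.87], [0, 0, 0.093, 0, 0, 0, -0.87], [0, 0, 0.093, 0, 0, 0, -0.87], [0, 0, 0.093, 0, 0, 0, -0.87], [0, 0, 0.093, 0, 0, 0, -0.87]],
])

```text
time_s: 17.95
ee_pos: [581.0, 23.5, 87.2]
ee_rot: [180.0, -0.0, 40.1]
force: [0.3, 0.3, 0.5]
gripper_width: 85.4
gripper_force: 0.0
```

send_rows([
  [[0, 0, 0.095, 0, 0, 0, -0.87], [0, 0, 0.095, 0, 0, 0, -0.87], [0, 0, 0.095, 0, 0, 0, -0.87], [0, 0, 0.095, 0, 0, 0, -0.87], [0, 0, 0.095, 0, 0, 0, -0.87], [0, 0, 0.095, 0, 0, 0, -0.87], [0, 0, 0.095, 0, 0, 0, -0.87], [0, 0, 0.095, 0, 0, 0, -0.87], [0, 0, 0.095, 0, 0, 0, -0.87], [0, 0, 0.095, 0, 0, 0, -0.87], [0, 0, 0.095, 0, 0, 0, -0.87], [0, 0, 0.045, 0, 0, 0, -0.87]],
])

```text
time_s: 19.15
ee_pos: [581.0, 23.5, 87.2]
ee_rot: [180.0, 0.0, 138.0]
force: [-0.4, -0.9, 0.3]
gripper_width: 85.2
gripper_force: 0.0
```

```bash
python3 - <<'E'
from h import *
s,p,d=wlook(['nut_top','bar_end','keeper_pad'],'w5.png'); print(s['qpos'].round(1))
a=np.radians(14.8)
print(wproj(s,(580-66*np.cos(a),23.5-66*np.sin(a),57)))
for x in optics.place_of('wrist','bar_end'):
    b=wworld(s,x['at'],z=57); v=b[:2]-[580,23.5]; print(b,np.hypot(*v),np.degrees(np.arctan2(-v[1],-v[0])))
E
python3 st.py
```

```text
[581.   23.5  87.2] [180.   0. 138.] t 19.15
nut_top [279. 248.] 0.68 [578.6  24.5  89.2]
bar_end [359. 277.] 0.7 [570.4  61.7 181.7]
keeper_pad [120. 101.] 0.86 [466.8  22.5 102.7]
[  1.2  24.9  99.1   0.   55.9 -46.9]
[196.01509249 180.495605  ]
[644.12305276  42.61752815  57.        ] 66.91222443253606 -163.39867401379882
[580.8  23.5  87.1] [180.    0.  137.7] F [-0.39 -0.4   0.1 ] T [-0.018 -0.034  0.006] e6 0.001 q6 -46.5 t 19.4
```

send_rows([
  [[0, 0, 0, 0, 0, -0.2, -0.87], [0, 0, -0.06, 0, 0, 0, -0.87], [0, 0, -0.06, 0, 0, 0, -0.87]],
])

```text
time_s: 19.7
ee_pos: [578.3, 24.2, 45.1]
ee_rot: [-179.8, -0.3, 126.7]
force: [-2.2, 3.7, -2.0]
gripper_width: 85.1
gripper_force: 2.0
```

```bash
python3 st.py
```

```text
[578.3  24.2  45.1] [-179.8   -0.3  126.7] F [-2.22  3.69 -1.98] T [0.48  0.506 0.191] e6 -0.59 q6 -35.5 t 19.7
```

send_rows([
  [[0, 0, -0.04, 0, 0, 0, -0.87], [0, 0, -0.04, 0, 0, 0, -0.87]],
])

```text
time_s: 19.9
ee_pos: [579.0, 24.4, 46.0]
ee_rot: [-179.8, -0.2, 119.6]
force: [-1.2, 3.4, -2.4]
gripper_width: 84.8
gripper_force: 1.8
```

```bash
python3 st.py
```

```text
[579.   24.4  46. ] [-179.8   -0.2  119.6] F [-1.19  3.43 -2.39] T [0.439 0.338 0.183] e6 -0.33 q6 -28.4 t 19.9
```

send_rows([
  [[0, 0, -0.04, 0, 0, 0, -0.87], [0, 0, -0.04, 0, 0, 0, -0.87]],
])

```text
time_s: 20.1
ee_pos: [579.2, 24.4, 46.1]
ee_rot: [-179.9, -0.1, 112.4]
force: [-0.9, 2.5, -4.1]
gripper_width: 85.2
gripper_force: 2.0
```

```bash
python3 st.py
```

```text
[579.2  24.4  46.1] [-1.799e+02 -1.000e-01  1.124e+02] F [-0.85  2.53 -4.08] T [0.437 0.331 0.194] e6 -0.326 q6 -21.2 t 20.1
```

send_rows([
  [[0, 0, -0.04, 0, 0, 0, -0.87], [0, 0, -0.04, 0, 0, 0, -0.87]],
])

```text
time_s: 20.3
ee_pos: [579.3, 24.3, 46.1]
ee_rot: [-179.9, -0.1, 105.2]
force: [-1.4, 3.5, -3.0]
gripper_width: 85.7
gripper_force: 2.0
```

```bash
python3 st.py
```

```text
[579.3  24.3  46.1] [-1.799e+02 -1.000e-01  1.052e+02] F [-1.41  3.52 -2.97] T [0.443 0.253 0.21 ] e6 -0.33 q6 -14.0 t 20.3
```

send_rows([
  [[0, 0, -0.04, 0, 0, 0, -0.87], [0, 0, -0.04, 0, 0, 0, -0.87]],
])

```text
time_s: 20.5
ee_pos: [579.5, 24.3, 46.2]
ee_rot: [-179.9, -0.1, 98.0]
force: [0.0, 2.6, -3.9]
gripper_width: 85.4
gripper_force: 2.0
```

```bash
python3 st.py
```

```text
[579.5  24.3  46.2] [-1.799e+02 -1.000e-01  9.800e+01] F [ 0.02  2.62 -3.87] T [0.418 0.276 0.146] e6 -0.324 q6 -6.8 t 20.5
```

send_rows([
  [[0, 0, -0.04, 0, 0, 0, -0.87], [0, 0, -0.04, 0, 0, 0, -0.87]],
])

```text
time_s: 20.7
ee_pos: [579.6, 24.2, 46.2]
ee_rot: [-179.9, -0.0, 90.8]
force: [-1.0, 2.6, -3.2]
gripper_width: 85.3
gripper_force: 2.3
```

```bash
python3 st.py
```

```text
[579.6  24.2  46.2] [-179.9   -0.    90.8] F [-1.01  2.6  -3.16] T [0.32  0.238 0.248] e6 -0.293 q6 0.4 t 20.7
```

send_rows([
  [[0, 0, -0.04, 0, 0, 0, -0.87], [0, 0, -0.04, 0, 0, 0, -0.87]],
])

```text
time_s: 20.9
ee_pos: [579.7, 24.0, 46.2]
ee_rot: [-179.9, -0.0, 83.6]
force: [-0.2, 2.0, -2.0]
gripper_width: 85.0
gripper_force: 2.0
```

```bash
python3 st.py
```

```text
[579.7  24.   46.2] [-179.9   -0.    83.6] F [-0.24  2.02 -2.  ] T [0.175 0.172 0.202] e6 -0.333 q6 7.6 t 20.9
```

send_rows([
  [[0, 0, -0.04, 0, 0, 0, -0.87], [0, 0, -0.04, 0, 0, 0, -0.87]],
])

```text
time_s: 21.1
ee_pos: [579.7, 23.9, 46.2]
ee_rot: [-179.9, 0.0, 76.4]
force: [-0.1, 0.9, -3.4]
gripper_width: 85.2
gripper_force: 2.2
```

```bash
python3 st.py
```

```text
[579.7  23.9  46.2] [-179.9    0.    76.4] F [-0.14  0.87 -3.38] T [0.2   0.2   0.163] e6 -0.327 q6 14.8 t 21.1
```

send_rows([
  [[0, 0, -0.04, 0, 0, 0, -0.87], [0, 0, -0.04, 0, 0, 0, -0.87]],
])

```text
time_s: 21.3
ee_pos: [579.7, 23.8, 46.2]
ee_rot: [-179.9, 0.0, 69.2]
force: [-0.3, 0.3, -2.6]
gripper_width: 85.0
gripper_force: 2.0
```

```bash
python3 st.py
```

```text
[579.7  23.8  46.2] [-179.9    0.    69.2] F [-0.27  0.35 -2.57] T [0.095 0.178 0.214] e6 -0.307 q6 22.0 t 21.3
```

```bash
python3 - <<'E'
from h import *
s,p,d=wlook(['bar_end','nut_top','strap_toe','strap'],'w6.png')
E
```

```text
[579.7  23.8  46.2] [-179.9    0.    69.2] t 21.3
strap [280. 227.] 0.94 [586.7  42.4  61.8]
```

View pics/w6.png

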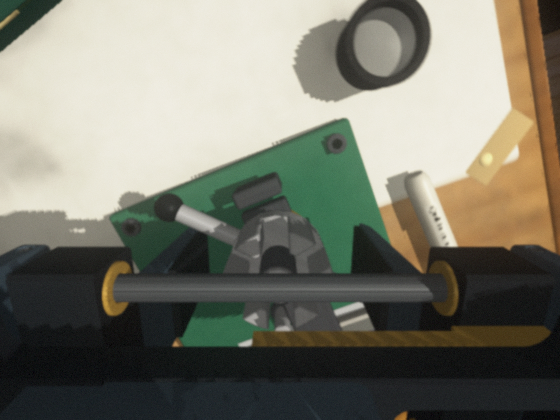

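The ball is at (169,207), the same place relative to the tool, so the bar really is following. I'll check its height.

```bash
python3 - <<'E'
from h import *
s,p,d=grab('wrist')
c=wworld(s,(169,207),depth=med(d,(169,207),3)); print(c, [wworld(s,u,depth=med(d,u,1)).round(1) for u in [(205,222),(192,216),(258,187),(262,180)]])
E
```

```text
[536.45620148  72.91289643  62.20344996] [array([549.9,  58.2,  59.9]), array([544.8,  63.8,  60.1]), array([580.4,  61.9,  36.4]), array([584. ,  64.7,  34.4])]
```

send_rows([
  [[0, 0, -0.04, 0, 0, 0, -0.87], [0, 0, -0.04, 0, 0, 0, -0.87]],
])

```text
time_s: 21.8
ee_pos: [580.1, 23.2, 46.8]
ee_rot: [-180.0, 0.1, 62.1]
force: [-2.1, -1.1, -2.2]
gripper_width: 85.1
gripper_force: 2.3
```

```bash
python3 st.py
```

```text
[580.1  23.2  46.8] [-1.80e+02  1.00e-01  6.21e+01] F [-2.08 -1.14 -2.21] T [-0.337  0.295  0.241] e6 -0.329 q6 29.1 t 21.8
```

send_rows([
  [[0, 0, -0.04, 0, 0, 0, -0.87], [0, 0, -0.04, 0, 0, 0, -0.87]],
])

```text
time_s: 22.0
ee_pos: [579.9, 23.1, 46.6]
ee_rot: [-180.0, 0.1, 54.9]
force: [-1.2, -2.0, -2.7]
gripper_width: 85.1
gripper_force: 2.3
```

```bash
python3 st.py
```

```text
[579.9  23.1  46.6] [-1.80e+02  1.00e-01  5.49e+01] F [-1.16 -2.03 -2.7 ] T [-0.35   0.297  0.206] e6 -0.288 q6 36.3 t 22.0
```

send_rows([
  [[0, 0, -0.04, 0, 0, 0, -0.87], [0, 0, -0.04, 0, 0, 0, -0.87]],
])

```text
time_s: 22.2
ee_pos: [579.7, 23.0, 46.4]
ee_rot: [-180.0, 0.1, 47.7]
force: [-1.7, -1.8, -3.4]
gripper_width: 85.4
gripper_force: 2.5
```

```bash
python3 st.py
```

```text
[579.7  23.   46.4] [-1.80e+02  1.00e-01  4.77e+01] F [-1.68 -1.76 -3.42] T [-0.451  0.347  0.241] e6 -0.265 q6 43.5 t 22.2
```

send_rows([
  [[0, 0, -0.04, 0, 0, 0, -0.87], [0, 0, -0.04, 0, 0, 0, -0.87]],
])

```text
time_s: 22.4
ee_pos: [579.4, 23.0, 46.2]
ee_rot: [-180.0, 0.2, 40.5]
force: [-1.7, -0.8, -2.7]
gripper_width: 85.5
gripper_force: 2.3
```

```bash
python3 st.py
```

```text
[579.4  23.   46.2] [-180.     0.2   40.5] F [-1.68 -0.79 -2.68] T [-0.355  0.401  0.187] e6 -0.306 q6 50.7 t 22.4
```

```bash
python3 - <<'E'
from h import *
s,p,d=grab('wrist','w7.png')
T,K=wcam(s)
v,u=np.mgrid[0:420,0:560]; r=np.stack([u,v,np.ones_like(u)],-1)@np.linalg.inv(K).T@T[:3,:3].T
P=T[:3,3]+r*d[...,None]
Q=P.reshape(-1,3); m=(d.ravel()>0)&(Q[:,2]<75)
# heel region, fixture local frame
a=np.radians(1.8); L=(Q[:,:2]-[580,23.5])@np.array([[np.cos(a),-np.sin(a)],[np.sin(a),np.cos(a)]])
for y0 in range(26,60,3):
    k=m&(abs(L[:,0])<9)&(L[:,1]>=y0)&(L[:,1]<y0+3); print(y0,k.sum(),np.percentile(Q[k,2],[10,50,90]).round(1) if k.sum() else '')
k=m&(abs(L[:,0]-50)<20)&(L[:,1]>40)&(L[:,1]<55);print('base',np.median(Q[k,2]))
print(len([x for x in optics.place_of('wrist','strap_toe')]))
E
python3 st.py
```

```text
26 394 [14.8 51.2 69.2]
29 150 [34.3 52.9 59.2]
32 212 [35.  36.2 58.7]
35 204 [35.  36.  58.5]
38 194 [34.7 35.9 58.2]
41 198 [14.4 15.9 58.1]
44 162 [14.3 15.2 57.4]
47 150 [14.3 15.3 56.9]
50 146 [14.3 15.1 55.4]
53 130 [13.4 14.6 54.4]
56 92 [ 1.   1.9 12.3]
59 109 [0.8 1.7 2.5]
base 15.049756970708785
2
[579.7  23.2  46.5] [-1.80e+02  1.00e-01  4.06e+01] F [-1.57 -1.38 -1.12] T [-0.422  0.444  0.103] e6 0.383 q6 50.6 t 22.5
```

```bash
python3 - <<'E'
from h import *
s,p,d=grab('side','s2.png')
c=ci('side');K=np.array(c['camera_matrix']);R=np.array(c['R']);t=np.array(c['t']).ravel()
v,u=np.mgrid[0:420,0:560]; r=np.stack([u,v,np.ones_like(u)],-1)@np.linalg.inv(K).T
P=(r*d[...,None]-t)@R; Q=P.reshape(-1,3); m=(d.ravel()>0)
print('cam',-R.T@t)
a=np.radians(1.8); L=(Q[:,:2]-[580,23.5])@np.array([[np.cos(a),-np.sin(a)],[np.sin(a),np.cos(a)]])
for n,(x0,x1,y0,y1) in dict(toe=(-12,12,-98,-75),mid=(-12,12,-70,-40),plateL=(-45,-25,-105,-80),plateR=(25,45,-105,-80),heel=(-12,12,30,40),base=(30,60,40,60)).items():
    k=m&(L[:,0]>x0)&(L[:,0]<x1)&(L[:,1]>y0)&(L[:,1]<y1)&(Q[:,2]<60); print(n,k.sum(),np.percentile(Q[k,2],[10,25,50,75,90]).round(1) if k.sum() else '')
img=cv2.imread('pics/s2.png')[160:300,210:390]; cv2.imwrite('pics/c4.png',cv2.resize(img,(720,560),interpolation=3))
E
```

```text
cam [504.50932586 716.63619783 555.44551202]
toe 0 
mid 0 
plateL 0 
plateR 0 
heel 98 [16.  20.8 29.3 36.1 58.1]
base 204 [ 2.   4.1 13.3 15.5 17. ]
```

View pics/c4.png

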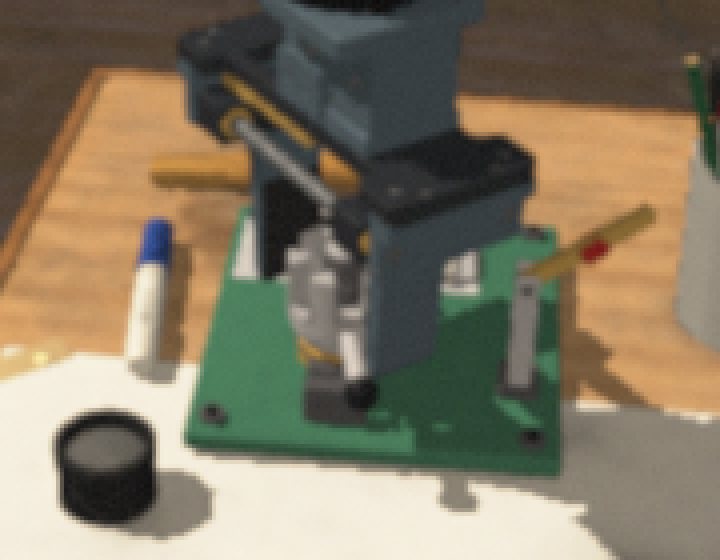

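The side view shows the bar, ball (360,395) and heel (340,395) clear and the keeper parked. Before turning further I'll lift and look at the toe to see whether it bites.

send_rows([
  [[0, 0, 0.045, 0, 0, 0, -0.87], [0, 0, 0, 0, 0, 0.2, -0.87], [0, 0, 0, 0, 0, 0.2, -0.87], [0, 0, 0.095, 0, 0.04, 0.2, -0.87], [0, 0, 0.095, 0, 0.15, 0.05, -0.87], [0, 0, 0.095, 0, 0.15, 0, -0.87], [0, 0, 0.095, 0, 0.15, 0, -0.87], [0, 0, 0.095, 0, 0.1, 0, -0.87], [0, 0, 0, 0, 0, 0, -0.87]],
])

```text
time_s: 23.45
ee_pos: [581.3, 144.2, 177.7]
ee_rot: [179.9, -0.1, 87.6]
force: [0.2, -0.5, -0.5]
gripper_width: 85.4
gripper_force: 0.0
```

```bash
cat > ht.py <<'E'
from h import *
import sys
s,p,d=wlook(['strap_toe','bar_end','nut_top','keeper_pad','plate'],sys.argv[1])
T,K=wcam(s)
v,u=np.mgrid[0:420,0:560]; r=np.stack([u,v,np.ones_like(u)],-1)@np.linalg.inv(K).T@T[:3,:3].T
Q=(T[:3,3]+r*d[...,None]).reshape(-1,3); m=(d.ravel()>0)
a=np.radians(1.8); L=(Q[:,:2]-[580,23.5])@np.array([[np.cos(a),-np.sin(a)],[np.sin(a),np.cos(a)]])
for n,(x0,x1,y0,y1) in dict(toe=(-10,10,-98,-80),mid=(-10,10,-75,-45),plateL=(-42,-25,-100,-80),plateR=(25,42,-100,-80),heel=(-10,10,31,37),base=(30,60,40,60),base2=(30,60,-50,-20)).items():
    k=m&(L[:,0]>x0)&(L[:,0]<x1)&(L[:,1]>y0)&(L[:,1]<y1)&(Q[:,2]<100); print(n,k.sum(),np.percentile(Q[k,2],[10,50,90]).round(1) if k.sum() else '')
E
python3 ht.py w8.png
```

```text
[581.3 144.2 177.7] [ 1.799e+02 -1.000e-01  8.760e+01] t 23.45
strap_toe [278. 282.] 0.55 [581.5 176.6 273.8]
nut_top [282. 328.] 0.87 [578.1  23.8  89.1]
toe 0 
mid 0 
plateL 0 
plateR 0 
heel 68 [34.6 35.4 36.1]
base 526 [ 1.6 14.4 18.5]
base2 484 [14.1 14.9 15.8]
```

```bash
cat > tp.py <<'E'
from h import *
import sys
s,p,d=grab('top',sys.argv[1]); n='top'
c=ci(n);K=np.array(c['camera_matrix']);R=np.array(c['R']);t=np.array(c['t']).ravel()
v,u=np.mgrid[0:420,0:560]; r=np.stack([u,v,np.ones_like(u)],-1)@np.linalg.inv(K).T
Q=((r*d[...,None]-t)@R).reshape(-1,3); m=(d.ravel()>0)
a=np.radians(1.8); L=(Q[:,:2]-[580,23.5])@np.array([[np.cos(a),-np.sin(a)],[np.sin(a),np.cos(a)]])
for n,(x0,x1,y0,y1) in dict(toe=(-10,10,-98,-80),mid=(-10,10,-75,-45),plateL=(-42,-25,-100,-80),plateR=(25,42,-100,-80),heel=(-10,10,31,37),base=(30,60,40,60),base2=(30,60,-50,-20)).items():
    k=m&(L[:,0]>x0)&(L[:,0]<x1)&(L[:,1]>y0)&(L[:,1]<y1)&(Q[:,2]<100); print(n,k.sum(),np.percentile(Q[k,2],[10,50,90]).round(1) if k.sum() else '')
for k,z in [('strap_toe',37),('bar_end',54),('nut_top',75)]:
    for x in optics.place_of('top',k)[:2]:
        w=world('top',x['at'],z); print(k,x['at'],round(x['conf'],2),w.round(1),np.degrees(np.arctan2(w[1]-23.5,w[0]-580)).round(1))
E
python3 tp.py t3.png
```

```text
toe 119 [31.9 34.2 35.8]
mid 225 [33.4 35.8 57.5]
plateL 113 [19.2 22.5 24.8]
plateR 111 [19.5 22.6 24.4]
heel 34 [32.6 35.3 58. ]
base 162 [ 0.1 13.9 18. ]
base2 276 [12.5 14.6 16.2]
strap_toe [318.6, 235.7] 0.67 [578.1 -64.5  37. ] -91.2
bar_end [310.7, 222.2] 0.8 [599.  -49.6  54. ] -75.5
bar_end [298.1, 180.0] 0.53 [673.9 -26.7  54. ] -28.1
nut_top [266.8, 228.7] 0.7 [582.8  25.6  75. ] 36.4
nut_top [224.2, 184.8] 0.41 [657.6 100.5  75. ] 44.8
```

send_rows([
  [[0, 0, 0, 0, -0.21, 0, -0.87], [0, 0, 0, 0, -0.21, 0, -0.87], [0, 0, 0, 0, -0.21, 0, -0.87], [0, 0, 0, 0, -0.21, 0, -0.87], [0, 0, 0, 0, -0.21, -0.05, -0.87], [0, 0, 0, 0, 0, 0, -0.87], [0, 0, 0, 0, 0, 0, -0.87]],
])

```text
time_s: 24.65
ee_pos: [580.4, -69.2, 166.7]
ee_rot: [-180.0, -0.0, 87.2]
force: [-0.5, -0.0, 0.8]
gripper_width: 85.3
gripper_force: 0.0
```

```bash
python3 ht.py w9.png; python3 - <<'E'
from h import *
a=cv2.imread('pics/w9.png')[60:340,120:440]; cv2.imwrite('pics/c5.png',cv2.resize(a,(685,600),interpolation=3))
E
```

```text
[580.4 -69.2 166.7] [-180.    -0.    87.2] t 24.65
strap_toe [283. 203.] 0.35 [582.3 -75.6  34.5]
bar_end [298. 169.] 0.73 [597.4 -37.9  60.9]
nut_top [272.  95.] 0.55 [578.3  24.1  89.3]
keeper_pad [120. 106.] 0.97 [467.7  21.4 102.4]
plate [285. 203.] 0.62 [584.5 -75.5  34.4]
plate [282. 193.] 0.61 [582.6 -64.8  34.3]
toe 345 [33.8 34.6 35.5]
mid 624 [34.9 35.9 58.7]
plateL 307 [22.6 23.5 24.5]
plateR 308 [22.5 23.5 24.4]
heel 96 [34.9 56.7 59.2]
base 620 [12.6 14.9 19. ]
base2 882 [14.  14.9 15.9]
```

View pics/c5.png

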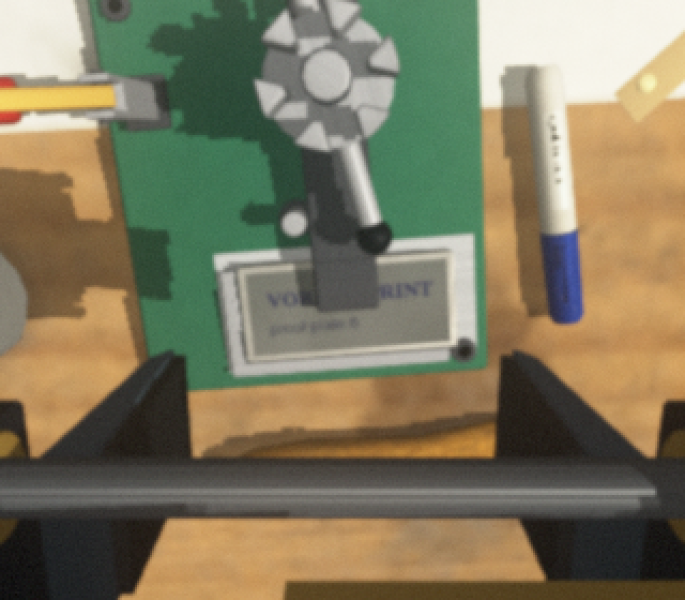

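The toe lies on the plate with its top at about z=34, roughly 5.5 mm below where it started, so it is biting hard. The ball is at crop (374,236), the stud at (326,77), and the keeper post at (140,100) faces a tooth. By geometry the bite began near 336° of turn and we are at about 423°. The slot at bar angle -58° (turn about 405°) is about 55° past tight, so I'll ease back to it. First, the precise angles.

```bash
python3 - <<'E'
from h import *
s=env.state()
f=lambda x,y:(120+x/2.1406,60+y/2.1429)
b=wworld(s,f(374,236),z=53.5); st=wworld(s,f(326,77),z=88); print('ball',b,'stud',st)
for c in ([580,23.5],st[:2]): v=b[:2]-c; print(np.hypot(*v),np.degrees(np.arctan2(v[1],v[0])))
print('rod base',wworld(s,f(346,145),z=53.5))
e=[wworld(s,f(*q),z=14) for q in [(88,0),(148,390),(487,368),(475,0)]]
for i,j in [(0,1),(3,2),(1,2)]: v=e[j]-e[i]; print('edge',np.degrees(np.arctan2(v[1],v[0])))
pv=wworld(s,f(128,98),z=82); print('post',pv,'kang',np.degrees(np.arctan2(*(pv-st)[1::-1])))
E
```

```text
ball [595.37976902 -37.68379273  53.5       ] stud [578.73991412  25.60927446  88.        ]
63.087191950080154 -75.88990337307177
65.44384711883947 -75.27016625840265
rod base [584.98201664   0.97168787  53.5       ]
edge -88.87508362051358
edge -87.56842510320787
edge 1.3156189506888296
post [505.27539361  22.11129375  82.        ] kang -177.27394563385153
```

send_rows([
  [[0, 0, 0.09, 0, 0.052, 0, -0.87], [0, 0, 0.09, 0, 0.052, 0, -0.87], [0, 0, 0.09, 0, 0.052, 0, -0.87], [0, 0, 0.09, 0, 0.052, 0, -0.87], [0, 0, 0.09, 0, 0.052, 0, -0.87], [0, 0, 0.09, 0, 0.052, 0, -0.87], [0, 0, 0.09, 0, 0.052, -0.1, -0.87], [0, 0, 0.09, 0, 0.052, -0.1, -0.87], [0, 0, 0.09, 0, 0.047, -0.1, -0.87], [0, 0, 0, 0, 0, 0, -0.87], [0, 0, 0, 0, 0, 0, -0.87]],
])

```text
time_s: 26.05
ee_pos: [580.8, 24.6, 107.3]
ee_rot: [-180.0, 0.0, 160.2]
force: [0.3, -0.7, 0.8]
gripper_width: 85.4
gripper_force: 0.0
```

send_rows([
  [[0, 0, 0, -0.003, -0.005, -0.15, -0.87], [0, 0, 0, 0, 0, -0.15, -0.87], [0, 0, 0, 0, 0, 0, -0.87], [0, 0, 0.04, 0, 0, 0, -0.87], [0, 0, 0.04, 0, 0, 0, -0.87]],
])

```text
time_s: 26.55
ee_pos: [580.9, 22.9, 49.0]
ee_rot: [180.0, 0.1, 167.5]
force: [-1.6, 0.5, -0.3]
gripper_width: 85.2
gripper_force: 1.5
```

```bash
python3 st.py
```

```text
[580.9  22.9  49. ] [1.800e+02 1.000e-01 1.675e+02] F [-1.59  0.48 -0.33] T [-0.004  0.576 -0.146] e6 0.382 q6 -76.4 t 26.55
```

send_rows([
  [[0, 0, 0.04, 0, 0, 0, -0.87], [0, 0, 0.04, 0, 0, 0, -0.87]],
])

```text
time_s: 26.75
ee_pos: [580.1, 22.8, 49.0]
ee_rot: [180.0, 0.0, 174.7]
force: [-0.9, -0.2, -0.4]
gripper_width: 85.4
gripper_force: 0.7
```

```bash
python3 st.py
```

```text
[580.1  22.8  49. ] [180.    0.  174.7] F [-0.86 -0.19 -0.38] T [ 0.008  0.259 -0.059] e6 0.464 q6 -83.6 t 26.75
```

send_rows([
  [[0, 0, 0.04, 0, 0, 0, -0.87], [0, 0, 0.04, 0, 0, 0, -0.87]],
])

```text
time_s: 26.95
ee_pos: [580.3, 22.8, 49.2]
ee_rot: [180.0, 0.1, -178.1]
force: [-2.3, 0.4, -0.0]
gripper_width: 85.3
gripper_force: 1.1
```

```bash
python3 st.py
```

```text
[580.3  22.8  49.2] [ 1.800e+02  1.000e-01 -1.781e+02] F [-2.34  0.38 -0.03] T [ 0.038  0.49  -0.06 ] e6 0.432 q6 -90.8 t 26.95
```

send_rows([
  [[0, 0, 0.032, 0, 0, 0, -0.87], [0, 0, 0, 0, 0, 0, -0.87], [0, 0, -0.05, 0, 0, 0, -0.87], [0, 0, 0, 0, 0, 0.2, -0.87], [0, 0, -0.09, 0, -0.1, 0.2, -0.87], [0, 0, -0.09, 0, -0.1, 0.2, -0.87], [0, 0, -0.09, 0, -0.1, 0, -0.87], [0, 0, -0.09, 0, -0.1, 0, 1], [0, 0, -0.09, 0, 0, 0, 1], [0, 0, -0.09, 0, 0, 0, 1], [0, 0, -0.09, 0, 0, 0, 1], [0, 0, -0.09, 0, 0, 0, 1]],
])

```text
time_s: 28.15
ee_pos: [580.9, -57.3, 168.9]
ee_rot: [179.8, 0.1, 115.0]
force: [0.3, -0.2, -0.2]
gripper_width: 48.0
gripper_force: 0.0
```

send_rows([
  [[0, 0, -0.09, 0, 0, 0, 1], [0, 0, -0.09, 0, 0, 0, 1], [0, 0, -0.09, 0, 0, 0, 1], [0, 0, 0, 0, 0, 0, 1], [0, 0, 0, 0, 0, 0, 1]],
])

```text
time_s: 28.65
ee_pos: [580.5, -57.0, 168.2]
ee_rot: [179.9, 0.0, 91.3]
force: [-0.3, -0.4, 0.4]
gripper_width: 8.0
gripper_force: 0.0
```

```bash
python3 ht.py w10.png; python3 - <<'E'
from h import *
s,p,d=grab('wrist')
for n in ['bar_end','nut_top']:
    for x in optics.place_of('wrist',n): 
        b=wworld(s,x['at'],z=54 if n=='bar_end' else 80); v=b[:2]-[580,23.5]; print(n,x['at'],x['conf'],b.round(1),np.hypot(*v),np.degrees(np.arctan2(v[1],v[0])))
# dark ball detection
g=cv2.cvtColor(p,cv2.COLOR_RGB2HSV)
for a in range(-50,-84,-2):
    q=wproj(s,(580+66*np.cos(np.radians(a)),23.5+66*np.sin(np.radians(a)),58)); u,v=map(int,q.round()); print(a,(u,v),int(g[v-2:v+3,u-2:u+3,2].mean()),end='; ')
cv2.imwrite('pics/z.png',p[...,::-1])
E
```

```text
[580.5 -57.  168.2] [179.9   0.   91.3] t 28.65
strap_toe [279. 206.] 0.56 [579.7 -67.   34.6]
strap_toe [319. 173.] 0.41 [614.6 -27.7  62. ]
bar_end [320. 174.] 0.86 [615.8 -28.8  62.1]
nut_top [281. 112.] 0.92 [579.1  23.6  89.1]
nut_top [382.  21.] 0.2 [669.  105.   27.6]
keeper_pad [128. 115.] 0.72 [467.2  19.5 102.4]
plate [283. 214.] 0.91 [584.1 -74.9  34.7]
toe 340 [34.  35.  35.9]
mid 617 [35.2 36.  36.9]
plateL 296 [22.4 23.4 24.3]
plateR 293 [22.5 23.4 24.4]
heel 102 [35.1 36.  37.1]
base 603 [ 2.5 15.  18.8]
base2 853 [14.  14.9 16.1]
bar_end [319.2, 174.0] 0.84 [615.4 -29.5  54. ] 63.68530482440148 -56.282062742041774
nut_top [281.8, 115.3] 0.63 [579.5  21.7  80. ] 1.850395159125044 -105.49240903422465
-50 (328, 172) 112; -52 (326, 174) 72; -54 (323, 175) 53; -56 (321, 177) 53; -58 (319, 178) 46; -60 (317, 179) 41; -62 (315, 180) 47; -64 (312, 181) 95; -66 (310, 182) 125; -68 (308, 183) 140; -70 (305, 184) 153; -72 (303, 185) 169; -74 (301, 186) 186; -76 (298, 186) 169; -78 (296, 187) 136; -80 (293, 187) 84; -82 (291, 187) 82;
```

The bar now sits at about -58° (a slot position), but the data (torque rise complete by about 335°, toe 3 mm below first touch) put tight near 330°. So the proper next slot is at turn about 345° (bar angle about 1°), and this one is close to too tight. I'll ease the nut back to that slot.

send_rows([
  [[0, 0, -0.0945, 0, 0, 0, -0.87], [0, 0, -0.0945, 0, 0, 0, -0.87], [0, 0, -0.0945, 0, 0, 0, -0.87], [0, 0, -0.0945, 0, 0.06, 0, -0.87], [0, 0, -0.0945, 0, 0.06, 0, -0.87], [0, 0, -0.0945, 0, 0.06, 0, -0.87], [0, 0, -0.0945, 0, 0.06, 0, -0.87], [0, 0, -0.0945, 0, 0.06, 0, -0.87], [0, 0, -0.0945, 0, 0.06, -0.1, -0.87], [0, 0, -0.0945, 0, 0.04, -0.1, -0.87], [0, 0, -0.0945, 0, 0, -0.1, -0.87], [0, 0, 0, 0, 0, 0, -0.87]],
])

```text
time_s: 30.3
ee_pos: [577.9, 23.3, 104.3]
ee_rot: [180.0, 0.4, -2.4]
force: [-0.4, -1.2, -0.5]
gripper_width: 85.7
gripper_force: 0.0
```

```bash
python3 st.py
```

```text
[577.9  23.3 104.3] [180.    0.4  -2.4] F [-0.35 -1.15 -0.54] T [-0.042  0.161  0.024] e6 0.685 q6 93.5 t 30.3
```

send_rows([
  [[0, 0, 0, 0.01, 0, -0.13, -0.87], [0, 0, 0, 0, 0, -0.13, -0.87], [0, 0, 0, 0, 0, 0, -0.87], [0, 0, 0.04, 0, 0, 0, -0.87], [0, 0, 0.04, 0, 0, 0, -0.87]],
])

```text
time_s: 30.8
ee_pos: [583.1, 23.0, 56.8]
ee_rot: [180.0, -0.1, 5.1]
force: [0.1, 0.9, 0.3]
gripper_width: 84.9
gripper_force: 0.1
```

```bash
python3 st.py
```

```text
[583.1  23.   56.8] [ 1.8e+02 -1.0e-01  5.1e+00] F [0.14 0.89 0.32] T [-0.08   0.175  0.009] e6 0.524 q6 86.1 t 30.8
```

send_rows([
  [[0, 0, 0.04, 0, 0, 0, -0.87], [0, 0, 0.04, 0, 0, 0, -0.87], [0, 0, 0.04, 0, 0, 0, -0.87], [0, 0, 0.04, 0, 0, 0, -0.87]],
])

```text
time_s: 31.2
ee_pos: [581.9, 22.5, 56.9]
ee_rot: [180.0, 0.0, 19.5]
force: [-0.7, -1.5, 0.4]
gripper_width: 85.3
gripper_force: 1.4
```

```bash
python3 st.py
```

```text
[581.9  22.5  56.9] [180.    0.   19.5] F [-0.7  -1.54  0.43] T [-0.434  0.544 -0.176] e6 0.387 q6 71.7 t 31.2
```

send_rows([
  [[0, 0, 0.04, 0, 0, 0, -0.87], [0, 0, 0.04, 0, 0, 0, -0.87], [0, 0, 0.04, 0, 0, 0, -0.87], [0, 0, 0.04, 0, 0, 0, -0.87]],
])

```text
time_s: 31.6
ee_pos: [582.3, 22.9, 57.2]
ee_rot: [180.0, -0.0, 33.8]
force: [-1.2, -0.5, 1.6]
gripper_width: 84.8
gripper_force: 1.7
```

```bash
python3 st.py
```

```text
[582.3  22.9  57.2] [180.   -0.   33.8] F [-1.21 -0.55  1.65] T [-0.062  0.484 -0.146] e6 0.376 q6 57.3 t 31.6
```

send_rows([
  [[0, 0, 0.04, 0, 0, 0, -0.87], [0, 0, 0.04, 0, 0, 0, -0.87], [0, 0, 0.04, 0, 0, 0, -0.87], [0, 0, 0.04, 0, 0, 0, -0.87]],
])

```text
time_s: 32.0
ee_pos: [582.6, 23.5, 57.5]
ee_rot: [180.0, -0.1, 48.2]
force: [-2.8, 2.3, 2.7]
gripper_width: 85.3
gripper_force: 2.2
```

```bash
python3 st.py
```

```text
[582.6  23.5  57.5] [ 1.80e+02 -1.00e-01  4.82e+01] F [-2.78  2.33  2.7 ] T [ 0.197  0.449 -0.13 ] e6 0.364 q6 42.9 t 32.0
```

send_rows([
  [[0, 0, -0.02, 0, 0, 0, -0.87], [0, 0, 0, -0.005, 0, -0.04, -0.87], [0, 0, 0.04, 0, 0, 0, -0.87], [0, 0, 0.04, 0, 0, 0, -0.87], [0, 0, 0.04, 0, 0, 0, -0.87]],
])

```text
time_s: 32.5
ee_pos: [582.0, 23.9, 47.9]
ee_rot: [179.9, -0.2, 57.2]
force: [-0.0, 2.6, 1.1]
gripper_width: 85.3
gripper_force: 1.7
```

```bash
python3 st.py
```

```text
[582.   23.9  47.9] [179.9  -0.2  57.2] F [-0.01  2.59  1.12] T [ 0.507  0.042 -0.102] e6 0.358 q6 33.9 t 32.5
```

send_rows([
  [[0, 0, 0.035, 0, 0, 0, -0.87], [0, 0, 0.025, 0, 0, 0, -0.87], [0, 0, 0, 0, 0, 0, -0.87]],
])

```text
time_s: 32.8
ee_pos: [581.9, 23.7, 47.9]
ee_rot: [179.9, -0.1, 62.4]
force: [0.9, 2.9, 1.9]
gripper_width: 85.2
gripper_force: 1.1
```

```bash
python3 st.py
```

```text
[581.9  23.7  47.9] [ 1.799e+02 -1.000e-01  6.240e+01] F [0.89 2.93 1.93] T [ 0.383  0.022 -0.114] e6 -0.29 q6 28.7 t 32.8
```

send_rows([
  [[0, 0, -0.05, 0, 0, 0, -0.87], [0, 0, 0, 0, 0, 0.2, -0.87], [0, 0, 0, 0, 0, 0.2, -0.87], [0, 0, 0.09, 0, -0.1, 0.2, -0.87], [0, 0, 0.09, 0, -0.1, 0, -0.87], [0, 0, 0.09, 0, -0.1, 0, -0.87], [0, 0, 0.09, 0, -0.1, 0, -0.87], [0, 0, 0, 0, 0, 0, -0.87], [0, 0, 0, 0, 0, 0, -0.87]],
])

```text
time_s: 33.7
ee_pos: [580.9, -57.1, 167.1]
ee_rot: [-180.0, -0.0, 90.1]
force: [-0.1, 0.5, 0.1]
gripper_width: 85.1
gripper_force: 0.0
```

```bash
python3 ht.py w11.png; python3 - <<'E'
from h import *
s,p,d=grab('wrist')
for z in [1]:
    for x in optics.place_of('wrist','bar_end'):
        b=wworld(s,x['at'],z=56); v=b[:2]-[580,23.5]; print(x['at'],x['conf'],b.round(1),np.hypot(*v),np.degrees(np.arctan2(v[1],v[0])))
g=p.max(2)
def sc(a):
    return sum(int(g[int(round(q[1]))-2:int(round(q[1]))+3,int(round(q[0]))-2:int(round(q[0]))+3].mean()) for q in [wproj(s,(580+sg*66*np.cos(np.radians(a)),23.5+sg*66*np.sin(np.radians(a)),58)) for sg in (1,-1)])
print([(a,sc(a)) for a in range(-14,15,2)])
E
```

```text
[580.9 -57.1 167.1] [-180.    -0.    90.1] t 33.7
strap_toe [284. 209.] 0.8 [584.5 -68.6  36.5]
bar_end [354. 112.] 0.77 [643.2  24.1  64.4]
nut_top [279. 113.] 0.58 [579.5  23.3  88.8]
keeper_pad [124. 117.] 0.63 [466.   20.2 103. ]
plate [282. 213.] 0.95 [582.8 -73.7  36.6]
toe 342 [35.4 36.3 37.1]
mid 611 [36.4 37.2 38.1]
plateL 299 [22.5 23.2 24.2]
plateR 301 [22.2 23.2 24. ]
heel 96 [36.6 37.4 38.3]
base 601 [ 2.8 15.  19. ]
base2 859 [14.  14.8 15.8]
[353.3, 115.3] 0.77 [644.4  22.9  56. ] 64.41617664309591 -0.49424934145935745
[274.0, 113.0] 0.33 [575.   24.6  56. ] 5.12280465504918 167.3119684527853
[(-14, 282), (-12, 279), (-10, 303), (-8, 305), (-6, 193), (-4, 112), (-2, 121), (0, 126), (2, 113), (4, 117), (6, 208), (8, 312), (10, 351), (12, 362), (14, 363)]
```

The bar is at about 0°, the slot faces the keeper, and the toe is still about 1.8 mm into its bite, so it is clamped. Next I'll check the cup's clearance near the keeper while moving above it.

send_rows([
  [[0, 0, 0, 0, 0.1, 0.15, 1], [0, 0, 0, 0, 0.1, 0.1, 1], [0, 0, 0, 0, 0.1, 0, 1], [0, 0, 0, 0, 0.09, 0, 1], [0, 0, 0, 0, 0, 0, 1]],
])

```text
time_s: 34.6
ee_pos: [581.0, 23.1, 217.2]
ee_rot: [180.0, -0.0, 90.4]
force: [-1.2, -0.7, -0.1]
gripper_width: 48.3
gripper_force: 0.0
```

```bash
python3 - <<'E'
from h import *
s,p,d=grab('wrist')
T,K=wcam(s); v,u=np.mgrid[0:420,0:560]; r=np.stack([u,v,np.ones_like(u)],-1)@np.linalg.inv(K).T@T[:3,:3].T
Q=(T[:3,3]+r*d[...,None]).reshape(-1,3)[d.ravel()>0]
s2,p2,d2=grab('side'); c=ci('side');K=np.array(c['camera_matrix']);R=np.array(c['R']);t=np.array(c['t']).ravel()
r=np.stack([u,v,np.ones_like(u)],-1)@np.linalg.inv(K).T
Q2=((r*d2[...,None]-t)@R).reshape(-1,3)[d2.ravel()>0]
for A in (Q,Q2):
    for y0 in range(-140,60,20):
        row=[]
        for x0 in range(300,500,20):
            k=(A[:,0]>=x0)&(A[:,0]<x0+20)&(A[:,1]>=y0)&(A[:,1]<y0+20)&(A[:,2]<190); row.append(int(np.percentile(A[k,2],95)) if k.sum()>2 else -1)
        print(y0,row)
    print()
print(s['ee_pos'])
E
```

```text
-140 [-1, 79, -1, -1, -1, -1, -1, -1, -1, -1]
-120 [-1, 76, 99, 131, 136, -1, -1, -1, -1, -1]
-100 [-1, -1, 107, 114, 118, -1, -1, -1, 2, -1]
-80 [2, -1, 74, 82, -1, 7, 2, 2, 14, 15]
-60 [2, 2, 99, 102, 109, 49, 2, 2, 15, 16]
-40 [2, 2, 2, 99, 136, 50, 2, 2, 16, 16]
-20 [2, 2, 2, 2, 2, 2, 2, 2, 15, 16]
0 [2, 2, 2, 2, 2, 2, 2, 119, 105, 88]
20 [3, 3, 3, 2, 3, 3, 3, 119, 105, 88]
40 [3, 3, 3, 3, 3, 2, 2, 3, 15, 16]

-140 [92, 91, -1, -1, -1, 2, 3, 2, 2, 14]
-120 [92, 91, -1, 122, 134, 2, 3, 2, 15, 20]
-100 [91, 90, 142, 103, 106, 134, 3, 2, 3, 17]
-80 [2, 152, 145, -1, -1, 129, 152, 2, 14, 16]
-60 [3, 3, 136, 130, 100, 126, 3, 2, 14, 16]
-40 [2, 2, 87, 97, 133, 96, 2, 2, 15, 17]
-20 [2, 2, 2, 2, 2, 3, 3, 2, 15, 16]
0 [2, 3, 3, 3, 2, 2, 3, 119, 104, 90]
20 [3, 4, 3, 3, 4, 3, 3, 117, 105, 85]
40 [3, 3, 3, 3, 3, 3, 3, 3, 16, 18]

[580.96462866  23.06613897 217.1613721 ]
```

send_rows([
  [[0, 0, 0, -0.21, -0.004, 0, 1], [0, 0, 0, -0.21, -0.004, 0, 1], [0, 0, 0, -0.21, -0.004, 0, 1], [0, 0, 0, -0.21, -0.004, 0, 1], [0, 0, 0, 0, 0, 0, 1], [0, 0, 0, 0, 0, -0.2, 1], [0, 0, 0, 0, 0, -0.2, 1], [0, 0, 0, 0, 0, -0.2, 1], [0, 0, 0, 0, 0, 0, 1]],
])

```text
time_s: 35.6
ee_pos: [409.7, 17.2, 93.3]
ee_rot: [-179.4, 0.0, 90.2]
force: [-1.3, 0.6, 0.5]
gripper_width: 0.3
gripper_force: 0.0
```

send_rows([
  [[0, 0, 0, 0.1, 0, 0, 1], [0, 0, 0, 0.1, 0, 0, 1], [0, 0, 0, 0.1, 0, 0, 1], [0, 0, 0, 0.1, 0, 0, 1], [0, 0, 0, 0, 0, 0, 1]],
])

```text
time_s: 36.1
ee_pos: [431.0, 17.1, 98.6]
ee_rot: [-170.9, 0.0, 90.3]
force: [-85.7, -0.0, 72.0]
gripper_width: 0.7
gripper_force: 50.6
```

```bash
python3 st.py
```

```text
[431.   17.1  98.6] [-170.9    0.    90.3] F [-8.568e+01 -1.000e-02  7.198e+01] T [ 0.108 15.855  0.196] e6 0.26 q6 0.4 t 36.1
```

Pushing on the arm's end jammed it at 86 N. I'll retreat at once and grip the arm to swing it over instead.

send_rows([
  [[0, 0, 0, -0.2, 0, 0, 1], [0, 0, 0, 0, 0, 0, 1]],
])

```text
time_s: 36.3
ee_pos: [431.3, 17.3, 96.5]
ee_rot: [-177.6, 0.0, 90.3]
force: [-43.9, -1.1, 33.2]
gripper_width: 0.2
gripper_force: 23.7
```

```bash
python3 st.py
```

```text
[431.3  17.3  96.5] [-177.6    0.    90.3] F [-43.92  -1.09  33.21] T [-0.035  7.394  0.112] e6 0.128 q6 0.5 t 36.3
```

send_rows([
  [[0, 0, 0, -0.2, 0, 0, 1], [0, 0, 0, -0.1, 0, 0, 1], [0, 0, 0, 0, 0, 0.2, -0.3], [0, 0, 0, 0, 0, 0.2, -0.3], [0, 0, 0, 0, 0, 0, -0.3]],
])

```text
time_s: 36.8
ee_pos: [397.9, 17.6, 183.8]
ee_rot: [179.1, 0.0, 90.3]
force: [0.6, 0.1, 0.4]
gripper_width: 21.8
gripper_force: 0.0
```

```bash
python3 - <<'E'
from h import *
s,p,d=grab('side','s3.png'); exec(open('st.py').read().split('\n',1)[1])
for k in ['keeper_pad','nut_top','bar_end']: print(k,[(np.round(x['at']),round(x['conf'],2)) for x in optics.place_of('side',k)[:2]])
print('exp pad',proj('side',(466.5,21,98)))
s,p,d=wlook(['keeper_pad','nut_top'],'w12.png')
T,K=wcam(s); v,u=np.mgrid[0:420,0:560]; r=np.stack([u,v,np.ones_like(u)],-1)@np.linalg.inv(K).T@T[:3,:3].T
Q=(T[:3,3]+r*d[...,None]).reshape(-1,3)[d.ravel()>0]
for x0 in range(430,510,6):
    k=(Q[:,0]>=x0)&(Q[:,0]<x0+6)&(Q[:,1]>0)&(Q[:,1]<40)&(Q[:,2]>80)&(Q[:,2]<140); print(x0,k.sum(),(Q[k].max(0).round(),Q[k].min(0).round()) if k.sum() else '')
E
```

```text
[396.2  17.6 181.2] [179.4   0.   90.3] F [-0.41  0.41 -0.2 ] T [-0.122  0.084 -0.02 ] e6 0.002 q6 0.6 t 36.85
keeper_pad [(array([359., 219.]), 0.53)]
nut_top [(array([298., 223.]), 0.71)]
bar_end [(array([261., 232.]), 0.86)]
exp pad [357.38291754 221.22085824]
[392.9  17.7 177.1] [-180.     0.    90.3] t 37.0
keeper_pad [367. 209.] 0.78 [463.2  23.3 106.4]
nut_top [495. 205.] 0.94 [579.1  22.4  88.8]
430 0 
436 41 (array([442.,  24., 120.]), array([439.,  16., 115.]))
442 93 (array([448.,  24., 123.]), array([442.,  17., 110.]))
448 81 (array([454.,  25., 120.]), array([448.,  16., 105.]))
454 95 (array([460.,  29., 114.]), array([454.,  14.,  99.]))
460 121 (array([466.,  29., 110.]), array([460.,  14.,  95.]))
466 88 (array([472.,  29., 104.]), array([466.,  14.,  96.]))
472 62 (array([478.,  26., 100.]), array([472.,  18.,  88.]))
478 62 (array([484.,  26.,  94.]), array([478.,  18.,  82.]))
484 77 (array([490.,  30.,  89.]), array([484.,  14.,  80.]))
490 86 (array([496.,  30.,  85.]), array([490.,  14.,  80.]))
496 18 (array([498.,  30.,  83.]), array([496.,  14.,  80.]))
502 0 
508 0
```

send_rows([
  [[0, 0, -0.092, 0.025, 0.0015, 0, 0.1], [0, 0, -0.092, 0.025, 0.0015, 0, 0.1], [0, 0, -0.092, 0.025, 0.0015, 0, 0.1], [0, 0, -0.092, 0.025, 0.0015, 0, 0.1], [0, 0, -0.092, 0.025, 0.0015, 0, 0.1], [0, 0, -0.092, 0.025, 0.0015, 0, 0.1], [0, 0, -0.092, 0.025, 0.0015, 0, 0.1], [0, 0, -0.092, 0.025, 0.0015, 0, 0.1], [0, 0, -0.092, 0.025, 0.0015, 0, 0.1], [0, 0, -0.092, 0.03, 0.002, 0, 0.1], [0, 0, -0.06, 0.03, 0.002, 0, 0.1], [0, 0, 0, 0, 0, 0, 0.1]],
])

```text
time_s: 38.35
ee_pos: [450.3, 21.4, 176.1]
ee_rot: [180.0, 0.1, 2.1]
force: [0.2, 0.3, -0.1]
gripper_width: 40.9
gripper_force: 0.0
```

send_rows([
  [[0, 0, -0.02, 0, 0, -0.18, 0.1], [0, 0, 0, 0, 0, -0.18, 0.1], [0, 0, 0, 0, 0, 0, 0.1], [0, 0, 0, 0, 0, 0, 1], [0, 0, 0, 0, 0, 0, 1], [0, 0, 0, 0, 0, 0, 1], [0, 0, 0, 0, 0, 0, 1], [0, 0, 0, 0, 0, 0, 1]],
], grip_force=6)

```text
time_s: 39.15
ee_pos: [450.5, 20.8, 105.8]
ee_rot: [179.9, -0.1, 0.4]
force: [0.0, -2.7, 1.3]
gripper_width: 7.8
gripper_force: 6.0
```

```bash
python3 - <<'E'
from h import *
s=env.state(); print(s['ee_pos'],s['gripper_width'],s['gripper_force'],s['force'])
R=58;p=None
for a in np.arange(-.91,1.1,.17):
    q=np.array([495+R*np.sin(a),75.5+R*np.cos(a)]); print(round(a,2),q.round(1),((q-p)/200).round(3) if p is not None else ''); p=q
E
```

```text
[450.46119003  20.77200349 105.79435195] 7.829645993209998 6.030264486762304 [ 0.02048162 -2.66098662  1.30671025]
-0.91 [449.2 111.1] 
-0.74 [455.9 118.3] [0.033 0.036]
-0.57 [463.7 124.3] [0.039 0.03 ]
-0.4 [472.4 128.9] [0.044 0.023]
-0.23 [481.8 132. ] [0.047 0.015]
-0.06 [491.5 133.4] [0.049 0.007]
0.11 [501.4 133.1] [ 0.049 -0.001]
0.28 [511.  131.2] [ 0.048 -0.01 ]
0.45 [520.2 127.7] [ 0.046 -0.018]
0.62 [528.7 122.7] [ 0.042 -0.025]
0.79 [536.2 116.3] [ 0.038 -0.032]
0.96 [542.5 108.8] [ 0.032 -0.038]
```

send_rows([
  [[0, 0, 0, 0.033, 0, 0.036, 1], [0, 0, 0, 0.039, 0, 0.03, 1], [0, 0, 0, 0.044, 0, 0.023, 1], [0, 0, 0, 0.047, 0, 0.015, 1], [0, 0, 0, 0.049, 0, 0.007, 1], [0, 0, 0, 0.049, 0, -0.001, 1], [0, 0, 0, 0.048, 0.001, -0.01, 1], [0, 0, 0, 0.046, 0.001, -0.018, 1], [0, 0, 0, 0.042, 0.001, -0.025, 1], [0, 0, 0, 0.038, 0.001, -0.032, 1], [0, 0, 0, 0.032, 0.001, -0.038, 1], [0, 0, 0, 0, 0, 0, 1]],
])

```text
time_s: 40.35
ee_pos: [545.2, 23.0, 101.2]
ee_rot: [-180.0, -0.1, 0.3]
force: [2.7, 3.7, 0.3]
gripper_width: 8.0
gripper_force: 6.0
```

send_rows([
  [[0, 0, 0, 0, 0, 0, 0.4], [0, 0, 0, 0, 0, 0, 0.4], [0, 0, 0, 0, 0, 0, 0.4], [0, 0, 0, 0, 0, 0.2, 0.4], [0, 0, 0, -0.04, -0.005, 0.05, 1], [0, 0, 0, -0.035, 0, 0, 1], [0, 0, 0, 0, 0, 0, 1], [0, 0, 0, 0, 0, -0.1, 1], [0, 0, 0, 0, 0, -0.05, 1], [0, 0, 0, 0, 0, 0, 1]],
])

```text
time_s: 41.35
ee_pos: [526.4, 21.4, 119.8]
ee_rot: [180.0, 0.3, 0.3]
force: [0.3, -0.1, 1.4]
gripper_width: 0.4
gripper_force: 0.0
```

send_rows([
  [[0, 0, 0, 0, 0, -0.04, 1], [0, 0, 0, 0, 0, -0.04, 1], [0, 0, 0, 0, 0, 0, 1]],
])

```text
time_s: 41.65
ee_pos: [527.7, 21.4, 105.2]
ee_rot: [180.0, 0.1, 0.3]
force: [-0.1, -0.2, -0.1]
gripper_width: 0.2
gripper_force: 0.0
```

send_rows([
  [[0, 0, 0, 0.01, 0, -0.03, 1], [0, 0, 0, 0, 0, -0.03, 1], [0, 0, 0, 0, 0, -0.02, 1], [0, 0, 0, 0, 0, 0, 1]],
])

```text
time_s: 42.05
ee_pos: [529.9, 21.4, 89.6]
ee_rot: [180.0, 0.1, 0.3]
force: [-0.4, -0.6, -0.7]
gripper_width: 0.6
gripper_force: 0.0
```

send_rows([
  [[0, 0, 0, 0, 0, -0.02, 1], [0, 0, 0, 0, 0, 0, 1]],
])

```text
time_s: 42.25
ee_pos: [530.2, 21.4, 86.0]
ee_rot: [180.0, 0.0, 0.3]
force: [-0.4, -0.8, 0.1]
gripper_width: 0.5
gripper_force: 0.0
```

send_rows([
  [[0, 0, 0, 0, 0, -0.015, 1], [0, 0, 0, 0, 0, 0, 1]],
])

```text
time_s: 42.45
ee_pos: [530.2, 21.4, 83.1]
ee_rot: [180.0, 0.0, 0.3]
force: [0.3, 0.2, 0.1]
gripper_width: 0.8
gripper_force: 0.0
```

send_rows([
  [[0, 0, 0, 0, 0, -0.015, 1], [0, 0, 0, 0, 0, 0, 1]],
])

```text
time_s: 42.65
ee_pos: [530.7, 21.4, 81.2]
ee_rot: [180.0, -0.1, 0.3]
force: [-1.8, 0.1, 6.1]
gripper_width: 0.8
gripper_force: 3.2
```

send_rows([
  [[0, 0, 0, 0, 0, -0.01, 1], [0, 0, 0, 0, 0, 0, 1]],
])

```text
time_s: 42.85
ee_pos: [530.8, 21.4, 81.1]
ee_rot: [180.0, -0.1, 0.3]
force: [-5.1, 0.1, 17.4]
gripper_width: 0.6
gripper_force: 9.1
```

send_rows([
  [[0, 0, 0, 0, 0, -0.01, 1], [0, 0, 0, 0, 0, 0, 1]],
])

```text
time_s: 43.05
ee_pos: [530.9, 21.4, 80.9]
ee_rot: [180.0, -0.2, 0.3]
force: [-8.7, -0.4, 29.5]
gripper_width: 0.4
gripper_force: 15.1
```

Stiff stop at z about 81. Lift clear and check that the keeper lies level.

send_rows([
  [[0, 0, 0, 0, 0, 0.05, 1], [0, 0, 0, 0, 0, 0.2, 1], [0, 0, 0, 0, 0, 0.2, 1], [0, 0, 0, -0.1, 0, 0.15, 1], [0, 0, 0, -0.1, 0, 0, 1], [0, 0, 0, 0, 0, 0, 1], [0, 0, 0, 0, 0, 0, 1]],
])

```text
time_s: 43.75
ee_pos: [490.4, 21.4, 196.2]
ee_rot: [180.0, -0.0, 0.3]
force: [-0.1, -0.4, 0.0]
gripper_width: 0.5
gripper_force: 0.0
```

```bash
python3 - <<'E'
from h import *
s,p,d=wlook(['keeper_pad','nut_top','bar_end'],'w13.png')
T,K=wcam(s); v,u=np.mgrid[0:420,0:560]; r=np.stack([u,v,np.ones_like(u)],-1)@np.linalg.inv(K).T@T[:3,:3].T
P=T[:3,3]+r*d[...,None]; Q=P.reshape(-1,3); C=p.reshape(-1,3)
for x0 in range(490,600,5):
    k=(d.ravel()>0)&(Q[:,0]>=x0)&(Q[:,0]<x0+5)&(abs(Q[:,1]-(21+(x0-495)*.031))<2.5)&(Q[:,2]<140); print(x0,k.sum(),np.median(Q[k],0).round(1) if k.sum() else '',np.median(C[k],0) if k.sum() else '')
a=p[60:340,100:480]; cv2.imwrite('pics/c6.png',cv2.resize(a[...,::-1],(800,589),interpolation=3))
E
```

```text
[490.4  21.4 196.2] [180.   -0.    0.3] t 43.75
keeper_pad [277. 160.] 0.92 [529.5  24.3  82. ]
nut_top [277. 105.] 0.62 [577.7  23.8  89. ]
bar_end [282.  29.] 0.59 [642.8  19.8  63.1]
490 26 [492.6  21.2  80.5] [187. 149.  72.]
495 24 [497.4  21.2  80.5] [189.  150.   70.5]
500 25 [502.2  21.2  80.8] [190. 151.  71.]
505 28 [507.1  21.2  80.5] [189.  150.5  71. ]
510 26 [512.7  21.2  80.8] [189.5 151.5  69.5]
515 30 [517.4  21.7  80.5] [188.5 149.5  69. ]
520 32 [522.1  21.3  80.5] [171.5 133.5  61.5]
525 30 [528.   22.2  82.2] [168.5  47.   38. ]
530 26 [532.4  22.2  81.6] [175.  49.  41.]
535 29 [537.6  22.2  80.9] [189. 148.  68.]
540 28 [542.3  22.2  80.5] [191.5 152.5  70.5]
545 32 [547.6  22.2  80.5] [193.  153.   70.5]
550 36 [552.6  22.7  80.5] [193. 153.  72.]
555 33 [557.4  22.3  80.5] [194. 155.  74.]
560 27 [562.4  23.3  63.5] [105. 105.  98.]
565 30 [567.5  23.3  63.4] [103. 102.  98.]
570 35 [572.6  23.2  88.9] [167. 166. 161.]
575 39 [577.5  23.2  89.1] [180. 178. 173.]
580 39 [582.5  24.   89. ] [189. 188. 182.]
585 18 [586.5  23.6  88.3] [185.5 184.5 177.5]
590 36 [592.4  23.8  63.5] [180.  178.  173.5]
595 30 [597.5  24.2  63.4] [182.  180.  175.5]
```

The keeper reads level along its whole length, at z=80.5 including a depth bias of about 1 mm. That is fully home in the slot. The arm is clear, so I'll hand in.

```bash
python3 -c "
from workcell import env
print(env.job_done())"
```

```text
the job is handed in; nothing more can be done
None
```

The job is handed in: strap at its stop, nut tight, keeper fully down in a slot and the arm clear. The nut overran the right slot, so I backed it off anticlockwise. I only estimated the clamp force (about 40–75 N) and never felt the 8 N tight jump. An early keeper push also jammed at 86 N before I gripped it instead, and no verdict came back.

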